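# Load and index the model-eye calibration cradle

## Robot

A 6-joint arm with a two-finger parallel gripper is mounted at the origin on the work surface. World frame = base frame: x ahead of the robot, y to its left, z up, the work surface at z = 0. Lengths are in m, angles in rad, forces in N, time in s.
With the tool pointing down it reaches from about 0.35 to 0.775 m from the base axis. Payload 5.5 kg.
Tool frame: the origin (TCP) lies between the finger pads; the fingertips stand 25 mm ahead of it and the grasp point (between the pads) lies 6 mm ahead of it; z points along the fingers, y is the line along which they close (so a half turn about z gives the same grasp; the last joint's range is limited). The gripper opens to 85 mm and grips with 20 to 120 N. Pads are 22 mm wide; open, the fingers measure 114 mm over their backs; the gripper's body (76 mm by 85 mm) begins 54 mm behind the grasp point. The pads swing forward as they close: fully open they stand 13 mm farther back than shut.
Start: joints at [-1.339, 0.313, 0.046, 1.304, 0, 1.431], TCP at [0.209, -0.536, 0.256] pointing down, gripper open.
Joint ranges: [-2.76, 2.76], [-0.86, 1.69], [-1.03, 1.26], [-2.2, 2.34], [-1.47, 1.5], [-3.14, 3.14]. Speed limits (rad/s): [2.57, 2.57, 3.14, 3.14, 3.14, 3.14].

## Interface

Orientations are given as [roll, pitch, yaw] about the fixed x, y, z axes, in that order (R = Rz(yaw) Ry(pitch) Rx(roll)).
In Python, from station import robot gives the robot as it stands.
- The arm moves only by the tool move_arm, never from a script. Its argument "steps" is text: rows parted by semicolons, each of 5 numbers parted by spaces: the shift along the tool's x, y, z in mm, then the turn about the tool's z in rad, then the opening in per cent of the stroke, from 0 (shut) to 100 (fully open). In form: x y z roll hand; .... A call has 1 to 8 rows; each row shifts and turns the commanded pose from where the row before left it, along the tool's axes as they then stand; what a row does not reach is not made up. A row lasts 1/12 s, in which the tool goes at most 41.7 mm and 7.16 degrees, less where a joint would pass 70% of its speed; a pose out of reach is approached as far as the arm can. A call is refused whole if a number of a shift passes 41.7 or a number of a turn 0.125, either way. A call with a gripper value outside its range is refused whole. The fingers move at their own pace and stop on an object; "newtons" is the grip in N (left out, the last holds). Time passes only in rows, so rows that do not move let the fingers close. It gives the time, the measured TCP pose, the force, the opening and the grip force at its end, in the units of the state.
- robot.get_state(): the state, without advancing time (a new reading comes with each control period).
- robot.grab_frame(name): name is "scene" or "top" or "wrist"; returns (picture, depth): 400x640x3 uint8, red, green, blue; 400x640 float32, m along the optical axis (not along the pixel's ray), 0 where there is no reading.
- robot.get_calibration(name): a dict with "mtx" (3x3 intrinsics, pixels), "rvec" (rotation vector, rad) and "tvec" (3), from world to camera coordinates, as OpenCV has them. Camera axes: x right, y down, z forward; pixel columns grow to the right and rows downward; lengths in m; the calibration is good to about 2 mm. A picture is of the moment at which its call begins: read the wrist's pose just before it. get_calibration takes no time and is no camera call; for the wrist camera it gives the pose at the moment of the call.
- robot.sign_off(): hands the job in; it is judged then, once.
Trained networks look in the newest picture that a camera, given by its name, has taken for a name from the list of things; names that differ only in an ending like _2 or _b are one class to them, and where a whole thing is asked for, a point or a joint stands for the part that bears it (a point fixed in the world has none). Each returns a list of dicts, best first, with "confidence" (0 to 1); they miss things now and then, are a little off and sometimes report something else, mostly with a low value. They report only what shows in the picture. A call takes as long as a camera call.
- robot.look_for(camera, thing): "pixel" ([row, column] in pixels, amid what is visible of it).
- robot.silhouettes(camera, thing): "region" (400x640 bool, what is visible of it) and "pixel" ([row, column] in pixels, amid what is visible of it).
The state is a dict: "time_s": time; "qpos": joint angles; "qvel": joint speeds; "tau": joint torques, N m; "tool_pos": TCP position; "orientation": TCP orientation; "contact_force": force on the tool from outside, world axes, zero at the start; "torque": the same for the moment, N m; "width": finger opening in m; "gripper_force": force on a finger pad.
Only numpy, scipy, OpenCV 4.12 (cv2) and the standard library are available. Lean on these libraries where they do the work, as an engineer would, in place of code of your own. Each camera call takes 0.05 s, during which the arm holds its last target. There are 200 camera calls.

## Task

Crank the tilted table of the calibration cradle level against its stop and lock it with the index pin from its stand, pushed fully home through the guide block until its collar sits on the block. Load every model eye on the bench: lower its T-foot through a free slot until the flange sits on the plate, then quarter-turn it so that the foot is locked squarely across the slot. Then put the pin back in its stand, crank the table fully forward to its other stop, and lock it there with the pin, again fully home; leave the other things on the bench where they are.

Things in the scene. Friction and masses are not known exactly. Their poses are not given: they have to be found in the camera images.
- eye1: blue model eye, 0.27 kg, may be absent; stands on its steel T-foot, any yaw. Origin: centre of the foot's underside; x along the T-bar, z up. Going up: bar 64 (x) x 28 x 12 high; neck dia 26 to 23; black flange dia 52 to 29; white barrel dia 36 to 59; wing grip 46 (x) x 20 (y) to 85, parallel to the bar, so it shows the bar's direction. A half turn about z changes nothing.
- eye2: green model eye, same shape and frame as eye1; may be absent
- eye3: orange model eye, same shape and frame as eye1; may be absent
- slot_0 (a point): right-hand slot (by the drum) in the swinging plate; point: slot centre, plate's upper face. z plate normal, y along the slot (parallel to the hinge), x across. 69 (y) x 33 (x), right through the 8 thick plate, open below. T-bar passes along y; then the flange rests on the plate, eye origin 23 below this point, bar 3 clear under the plate, free to turn; bar along x (quarter turn) = locked.
- slot_1 (a point): middle slot, as slot_0; slots are 88 apart along y
- slot_2 (a point): left-hand slot (by the crank), as slot_0
- table_tilt (a joint): angle of the swinging table (aluminium plate 120 x 264 x 8, long side along the hinge): 0 = level, against one stop; 0.80 = forward against the other stop, edge nearest the robot down, eyes leaning towards the robot. Starts in between. A friction brake of about 0.45 N m keeps it where it is left; no spring.
- pivot (a point): point on the hinge axis midway along the table, 110 above the bench, 4 below the plate's upper face. y along the hinge towards the crank, z up, x away from the robot; does not turn with the table. Cheeks at y = -154 to -142 and 142 to 154 are 60 wide (x); the crank-side one ends 28 above this point, the other 83 above, carrying the guide block.
- crank (a point): middle of the crank handle: black round bar, dia 14, parallel to the hinge, free 25 either side of this point, 110 from the hinge axis on the robot's side. Moves with the table on an arc: 0.4 rad above the axis's level when the table is level, 0.4 rad below when fully forward (86 lower). May be pinched from above and led round the arc, turning in the fingers.
- guide (a point): centre of the guide block's upper face, at the cradle's right-hand end: dark steel block 60 x 42 x 22 high with a vertical 15 x 15 hole right through; z up. 4 below it is the blue drum (radius 45 about the hinge) with two yellow-edged radial 15 x 15 holes, 27 deep: one is under the guide when the table is level, the other when it is fully forward.
- pin: index pin, 0.12 kg: steel shaft dia 12, 50 long, lowest 10 tapered to dia 4; dark collar dia 26 from 50 to 55; red round grip dia 22 from 55 to 83. Origin: centre of the lower tip, z up towards the grip. Starts upright in its stand; home in the guide, its origin is 50 below guide.
- stand_top (a point): centre of the upper face of the pin's fixed grey stand, a 50 x 50 block 55 high with a vertical 16 x 16 hole; the pin's collar rests on this face, its grip above.
- drops: bystander: green dropper bottle, diameter 40, 85 high; origin at its foot
- lens_case: bystander: black lens case 100 x 65 x 30; origin at the centre of its underside
- tape: bystander: white tape ring, diameter 68, 22 high; origin at its underside
- mug: bystander: white mug, diameter 80, 90 high; origin at its foot
- jar: bystander: glass jar, diameter 72, 90 high; origin at its foot
- driver: bystander: screwdriver, 180 long, lying
- occluder: bystander: black hand occluder, disc of diameter 64 with a 95 handle, 6 thick, lying; origin at the disc's centre

How it is judged:
On the way, in this order (a step that is already met when the one before it is completed fails the run):
1. the swinging table is level against its stop (within 0.06 rad) (value of joint table_tilt below 0.06 rad), for 0.2 s.
2. the index pin is home in the guide, the table level (within 0.10 rad) (value of joint table_tilt below 0.1 rad and z of pin in the frame of guide between -0.055 and -0.045 m and horizontal distance between pin and guide below 0.007 m and angle between pin's own z axis and vertical below 0.12 rad), for 0.2 s.
3. every model eye present is seated in a slot and turned across it, the table still pinned level (all of step 2 and ((z of eye1 in the frame of slot_0 between -0.027 and -0.019 m and x of eye1 in the frame of slot_0 between -0.01 and 0.01 m and y of eye1 in the frame of slot_0 between -0.024 and 0.024 m and angle between the x axis of eye1 and the x axis of slot_0, either way round below 0.35 rad and angle between the z axis of eye1 and the z axis of slot_0, either way round below 0.12 rad) or (z of eye1 in the frame of slot_1 between -0.027 and -0.019 m and x of eye1 in the frame of slot_1 between -0.01 and 0.01 m and y of eye1 in the frame of slot_1 between -0.024 and 0.024 m and angle between the x axis of eye1 and the x axis of slot_1, either way round below 0.35 rad and angle between the z axis of eye1 and the z axis of slot_1, either way round below 0.12 rad) or (z of eye1 in the frame of slot_2 between -0.027 and -0.019 m and x of eye1 in the frame of slot_2 between -0.01 and 0.01 m and y of eye1 in the frame of slot_2 between -0.024 and 0.024 m and angle between the x axis of eye1 and the x axis of slot_2, either way round below 0.35 rad and angle between the z axis of eye1 and the z axis of slot_2, either way round below 0.12 rad)) and ((z of eye2 in the frame of slot_0 between -0.027 and -0.019 m and x of eye2 in the frame of slot_0 between -0.01 and 0.01 m and y of eye2 in the frame of slot_0 between -0.024 and 0.024 m and angle between the x axis of eye2 and the x axis of slot_0, either way round below 0.35 rad and angle between the z axis of eye2 and the z axis of slot_0, either way round below 0.12 rad) or (z of eye2 in the frame of slot_1 between -0.027 and -0.019 m and x of eye2 in the frame of slot_1 between -0.01 and 0.01 m and y of eye2 in the frame of slot_1 between -0.024 and 0.024 m and angle between the x axis of eye2 and the x axis of slot_1, either way round below 0.35 rad and angle between the z axis of eye2 and the z axis of slot_1, either way round below 0.12 rad) or (z of eye2 in the frame of slot_2 between -0.027 and -0.019 m and x of eye2 in the frame of slot_2 between -0.01 and 0.01 m and y of eye2 in the frame of slot_2 between -0.024 and 0.024 m and angle between the x axis of eye2 and the x axis of slot_2, either way round below 0.35 rad and angle between the z axis of eye2 and the z axis of slot_2, either way round below 0.12 rad)) and ((z of eye3 in the frame of slot_0 between -0.027 and -0.019 m and x of eye3 in the frame of slot_0 between -0.01 and 0.01 m and y of eye3 in the frame of slot_0 between -0.024 and 0.024 m and angle between the x axis of eye3 and the x axis of slot_0, either way round below 0.35 rad and angle between the z axis of eye3 and the z axis of slot_0, either way round below 0.12 rad) or (z of eye3 in the frame of slot_1 between -0.027 and -0.019 m and x of eye3 in the frame of slot_1 between -0.01 and 0.01 m and y of eye3 in the frame of slot_1 between -0.024 and 0.024 m and angle between the x axis of eye3 and the x axis of slot_1, either way round below 0.35 rad and angle between the z axis of eye3 and the z axis of slot_1, either way round below 0.12 rad) or (z of eye3 in the frame of slot_2 between -0.027 and -0.019 m and x of eye3 in the frame of slot_2 between -0.01 and 0.01 m and y of eye3 in the frame of slot_2 between -0.024 and 0.024 m and angle between the x axis of eye3 and the x axis of slot_2, either way round below 0.35 rad and angle between the z axis of eye3 and the z axis of slot_2, either way round below 0.12 rad))), for 0.2 s.
4. the pin is back in its stand (collar within 6 mm of the top) (z of pin in the frame of stand_top between -0.056 and -0.044 m and horizontal distance between pin and stand_top below 0.01 m), for 0.2 s.
5. the table is swung forward to its stop (beyond 0.72 rad) (value of joint table_tilt above 0.72 rad), for 0.2 s.
6. the index pin is home in the guide, the table forward (value of joint table_tilt above 0.72 rad and z of pin in the frame of guide between -0.055 and -0.045 m and horizontal distance between pin and guide below 0.007 m and angle between pin's own z axis and vertical below 0.12 rad), for 0.2 s.
At the end, for the whole second after the job is handed in: Every model eye present is in a slot with its flange seated (depth within 4 mm, upright to the plate within 0.12 rad) and its T-foot within 0.35 rad of square across the slot; the table is beyond 0.72 rad; the pin is upright in the guide, its collar within 5 mm of the block; everything at rest (all of step 6 and ((z of eye1 in the frame of slot_0 between -0.027 and -0.019 m and x of eye1 in the frame of slot_0 between -0.01 and 0.01 m and y of eye1 in the frame of slot_0 between -0.024 and 0.024 m and angle between the x axis of eye1 and the x axis of slot_0, either way round below 0.35 rad and angle between the z axis of eye1 and the z axis of slot_0, either way round below 0.12 rad) or (z of eye1 in the frame of slot_1 between -0.027 and -0.019 m and x of eye1 in the frame of slot_1 between -0.01 and 0.01 m and y of eye1 in the frame of slot_1 between -0.024 and 0.024 m and angle between the x axis of eye1 and the x axis of slot_1, either way round below 0.35 rad and angle between the z axis of eye1 and the z axis of slot_1, either way round below 0.12 rad) or (z of eye1 in the frame of slot_2 between -0.027 and -0.019 m and x of eye1 in the frame of slot_2 between -0.01 and 0.01 m and y of eye1 in the frame of slot_2 between -0.024 and 0.024 m and angle between the x axis of eye1 and the x axis of slot_2, either way round below 0.35 rad and angle between the z axis of eye1 and the z axis of slot_2, either way round below 0.12 rad)) and ((z of eye2 in the frame of slot_0 between -0.027 and -0.019 m and x of eye2 in the frame of slot_0 between -0.01 and 0.01 m and y of eye2 in the frame of slot_0 between -0.024 and 0.024 m and angle between the x axis of eye2 and the x axis of slot_0, either way round below 0.35 rad and angle between the z axis of eye2 and the z axis of slot_0, either way round below 0.12 rad) or (z of eye2 in the frame of slot_1 between -0.027 and -0.019 m and x of eye2 in the frame of slot_1 between -0.01 and 0.01 m and y of eye2 in the frame of slot_1 between -0.024 and 0.024 m and angle between the x axis of eye2 and the x axis of slot_1, either way round below 0.35 rad and angle between the z axis of eye2 and the z axis of slot_1, either way round below 0.12 rad) or (z of eye2 in the frame of slot_2 between -0.027 and -0.019 m and x of eye2 in the frame of slot_2 between -0.01 and 0.01 m and y of eye2 in the frame of slot_2 between -0.024 and 0.024 m and angle between the x axis of eye2 and the x axis of slot_2, either way round below 0.35 rad and angle between the z axis of eye2 and the z axis of slot_2, either way round below 0.12 rad)) and ((z of eye3 in the frame of slot_0 between -0.027 and -0.019 m and x of eye3 in the frame of slot_0 between -0.01 and 0.01 m and y of eye3 in the frame of slot_0 between -0.024 and 0.024 m and angle between the x axis of eye3 and the x axis of slot_0, either way round below 0.35 rad and angle between the z axis of eye3 and the z axis of slot_0, either way round below 0.12 rad) or (z of eye3 in the frame of slot_1 between -0.027 and -0.019 m and x of eye3 in the frame of slot_1 between -0.01 and 0.01 m and y of eye3 in the frame of slot_1 between -0.024 and 0.024 m and angle between the x axis of eye3 and the x axis of slot_1, either way round below 0.35 rad and angle between the z axis of eye3 and the z axis of slot_1, either way round below 0.12 rad) or (z of eye3 in the frame of slot_2 between -0.027 and -0.019 m and x of eye3 in the frame of slot_2 between -0.01 and 0.01 m and y of eye3 in the frame of slot_2 between -0.024 and 0.024 m and angle between the x axis of eye3 and the x axis of slot_2, either way round below 0.35 rad and angle between the z axis of eye3 and the z axis of slot_2, either way round below 0.12 rad)) and linear speed of pin below 0.03 m/s and linear speed of eye1 below 0.03 m/s and linear speed of eye2 below 0.03 m/s and linear speed of eye3 below 0.03 m/s); the robot touches nothing.
It fails at once if a bystander is displaced by more than 40 mm (distance of any of drops, lens_case, tape, mug, jar, driver, occluder from where it was at the start of the episode above 0.04 m).
Of eye1, eye2, eye3 only 2 to 3 are there at a start; the rules pass over those that are not, and their reading is None.
At some moment in a run one of eye1, eye2, eye3 may be knocked a few centimetres aside while the robot is not near it.
It also fails if it takes over 210 s, if anything falls off the work surface, if the arm or the gripper's body presses on something with over 40 N, if the wrist force passes 120 N, or if a joint passes its speed limit or range.

## Working session

There is one attempt and no reset: what is moved stays moved. The work goes in short steps, Python scripts to look and compute and a tool call to move; the robot and the scene stay as the last step left them, time stands still between calls to the robot, and variables do not carry over. Pictures are saved under pics/ and viewed, at most 14 in all, crops included, and the job is handed in when it is done.

Besides the shell and the picture viewer there is one more tool, called after "Emit:" as name(argument=value, ...), one argument or row to a line, values as JSON. move_arm: Moves the arm, as the interface text tells. Its arguments: {"type":"object","properties":{"steps":{"type":"string"},"newtons":{"type":"number"}},"required":["steps"]}

```bash
ls; mkdir -p pics
cat > h.py <<'E'
import numpy as np, cv2
from station import robot
def cal(n):
    c=robot.get_calibration(n); R=cv2.Rodrigues(np.array(c["rvec"],float))[0]; return np.array(c["mtx"],float),R,np.array(c["tvec"],float).ravel()
def grab(n,save=None):
    C=cal(n); im,d=robot.grab_frame(n)
    if save: cv2.imwrite('pics/'+save+'.png',im[:,:,::-1])
    return im,d,C
def cloud(d,C):
    K,R,t=C; v,u=np.mgrid[:d.shape[0],:d.shape[1]]
    p=np.stack([(u-K[0,2])/K[0,0]*d,(v-K[1,2])/K[1,1]*d,d],-1)
    P=(p-t)@R; P[d<=0]=np.nan; return P
def proj(P,C):
    K,R,t=C; q=(np.atleast_2d(P)@R.T+t)@K.T; return q[:,:2]/q[:,2:]
def st():
    s=robot.get_state(); print({k:np.round(s[k],3).tolist() for k in("time_s","tool_pos","orientation","qpos","contact_force","width","gripper_force")}); return s
E
python3 - <<'E'
from h import *
st()
for n in("scene","top"):
    im,d,C=grab(n,n+'0'); P=cloud(d,C); print(n,'campos',np.round(-C[1].T@C[2],3), C[0][0,0])
    for th in["eye1","eye2","eye3","pin","crank","guide","stand_top","table_tilt"]:
        for r in robot.silhouettes(n,th)[:3]:
            m=r["region"]; q=P[m]; q=q[~np.isnan(q[:,0])]
            print(th,round(r["confidence"],2),r["pixel"],m.sum(),np.round(np.median(q,0),3) if len(q) else None, np.round(np.percentile(q,[2,98],0),3).tolist() if len(q) else '')
E
```

```text
pics
{'time_s': 0.0, 'tool_pos': [0.209, -0.535, 0.255], 'orientation': [-3.14, -0.0, 0.372], 'qpos': [-1.339, 0.314, 0.045, 1.304, 0.0, 1.431], 'contact_force': [-0.114, 0.145, 0.638], 'width': 0.085, 'gripper_force': 0.0}
scene campos [1.285 0.322 1.089] 447.08743245318453
eye1 0.78 [150.5, 243.3] 327 [ 0.447 -0.383  0.045] [[0.421, -0.414, 0.003], [0.462, -0.362, 0.089]]
eye1 0.75 [163.0, 283.4] 332 [ 0.434 -0.237  0.04 ] [[0.385, -0.289, 0.0], [0.449, -0.217, 0.089]]
eye1 0.6 [189.8, 229.5] 373 [ 0.613 -0.325  0.046] [[0.589, -0.354, 0.003], [0.628, -0.305, 0.088]]
eye2 0.78 [150.5, 243.3] 327 [ 0.447 -0.383  0.045] [[0.421, -0.414, 0.003], [0.462, -0.362, 0.089]]
eye2 0.75 [163.0, 283.4] 332 [ 0.434 -0.237  0.04 ] [[0.385, -0.289, 0.0], [0.449, -0.217, 0.089]]
eye2 0.6 [189.8, 229.5] 373 [ 0.613 -0.325  0.046] [[0.589, -0.354, 0.003], [0.628, -0.305, 0.088]]
eye3 0.78 [150.5, 243.3] 327 [ 0.447 -0.383  0.045] [[0.421, -0.414, 0.003], [0.462, -0.362, 0.089]]
eye3 0.75 [163.0, 283.4] 332 [ 0.434 -0.237  0.04 ] [[0.385, -0.289, 0.0], [0.449, -0.217, 0.089]]
eye3 0.6 [189.8, 229.5] 
[... 1407 characters left out ...]

eye3 0.79 [259.5, 392.1] 284 [ 0.42  -0.236  0.059] [[0.397, -0.262, 0.008], [0.446, -0.218, 0.088]]
eye3 0.72 [198.9, 295.1] 5741 [0.59  0.051 0.109] [[0.47, -0.127, 0.005], [0.655, 0.226, 0.182]]
crank 0.62 [201.2, 289.9] 3547 [0.583 0.068 0.116] [[0.465, -0.083, 0.011], [0.658, 0.245, 0.14]]
guide 0.59 [201.8, 294.7] 5798 [0.591 0.052 0.109] [[0.472, -0.129, 0.006], [0.657, 0.229, 0.182]]
stand_top 0.57 [242.6, 173.4] 320 [0.476 0.421 0.053] [[0.451, 0.404, 0.001], [0.511, 0.46, 0.06]]
stand_top 0.32 [194.9, 458.3] 714 [ 0.605 -0.455  0.03 ] [[0.558, -0.491, 0.015], [0.654, -0.422, 0.035]]
table_tilt 0.9 [205.1, 293.1] 3441 [0.584 0.065 0.117] [[0.466, -0.111, 0.1], [0.658, 0.233, 0.14]]
```

Run:
```python
import cv2
a=cv2.imread('pics/top0.png');cv2.imwrite('pics/topc.png',cv2.resize(a[110:310,130:530],None,fx=2,fy=2,interpolation=2))
```

```text
(no output)
```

View pics/scene0.png

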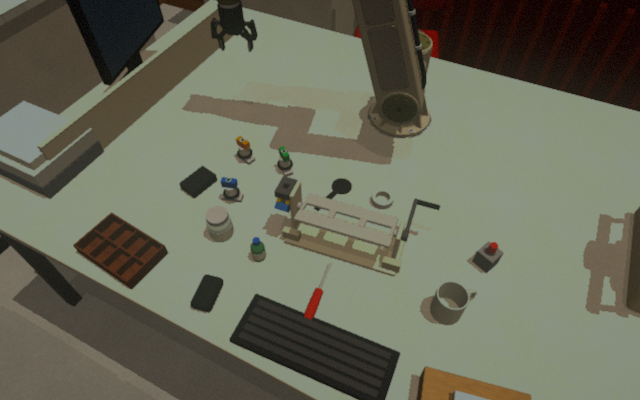

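View pics/topc.png

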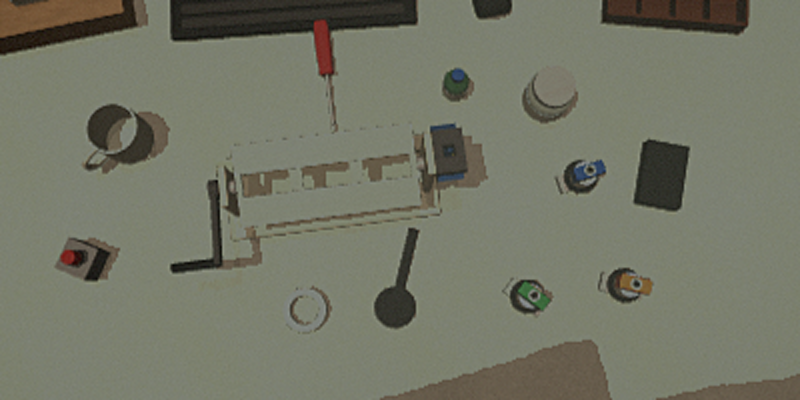

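The scene view shows the cradle in the middle, plate around (345,220), crank handle near (425,205), guide block near (287,190). The three eyes are orange (245,150), green (285,160) and blue (231,188), and the red-gripped pin is in its stand at (490,253). The top view agrees. Next I measure these from the depth clouds.

```bash
cat >> h.py <<'E'
def eyes(P,im,box=None):
    hsv=cv2.cvtColor(im,cv2.COLOR_RGB2HSV); out={}
    for n,(a,b) in dict(blue=(100,125),green=(45,85),orange=(8,22)).items():
        m=(hsv[...,0]>=a)&(hsv[...,0]<=b)&(hsv[...,1]>110)&(P[...,2]>.062)&(P[...,2]<.105)&(hsv[...,2]>50)
        if box is not None: m&=(P[...,0]>box[0])&(P[...,0]<box[1])&(P[...,1]>box[2])&(P[...,1]<box[3])
        q=P[m][:,:3]; q=q[~np.isnan(q[:,0])]
        if len(q)<8: continue
        top=q[q[:,2]>.078]
        if len(top)<6: top=q
        r=cv2.minAreaRect((top[:,:2]*1000).astype(np.float32)); 
        ev=np.linalg.svd(top[:,:2]-top[:,:2].mean(0))[2][0]
        out[n]=(np.array(r[0])/1000,np.arctan2(ev[1],ev[0]),r[1],r[2],len(top),np.median(top[:,2]))
    return out
E
python3 - <<'E'
from h import *
Ps={}
for n in("scene","top"):
    im,d,C=grab(n); P=cloud(d,C); hsv=cv2.cvtColor(im,cv2.COLOR_RGB2HSV)
    print(n); B=lambda x0,x1,y0,y1,z0,z1:(P[...,0]>x0)&(P[...,0]<x1)&(P[...,1]>y0)&(P[...,1]<y1)&(P[...,2]>z0)&(P[...,2]<z1)
    for k,v in eyes(P,im,(.3,.75,-.5,-.17)).items(): print(k,[np.round(x,3) for x in v])
    g=P[B(.5,.7,-.2,0,.172,.192)]; r=cv2.minAreaRect((g[:,:2]*1000).astype(np.float32)); print('guide',g.mean(0).round(3),r,len(g))
    m=B(.44,.58,.14,.32,.06,.16)&(hsv[...,2]<80); q=P[m]; print('crank dark',len(q)); 
    h=q[q[:,0]<.495]; print(np.round(np.percentile(h,[2,50,98],0),3).tolist() if len(h) else '')
    if len(h): np.save(n+'_h.npy',h)
    pl=P[B(.5,.68,-.08,.19,.09,.16)&(hsv[...,2]>90)&(hsv[...,1]<70)]
    A=np.c_[pl[:,:2],np.ones(len(pl))]; w=np.ones(len(pl),bool)
    for i in range(8): c=np.linalg.lstsq(A[w],pl[w,2],rcond=None)[0]; e=abs(A@c-pl[:,2]); w=e<.004
    nrm=np.array([-c[0],-c[1],1]);nrm/=np.linalg.norm(nrm); pp=pl[w]; r=cv2.minAreaRect((pp[:,:2]*1000).astype(np.float32)); print('plate',w.sum(),nrm.round(3),'tilt',np.arccos(nrm[2]).round(3),'yawdir',np.arctan2(nrm[1],nrm[0]).round(3),pp.mean(0).round(3),r)
    s=P[B(.42,.55,.36,.5,.045,.062)]; print('stand',np.percentile(s,[2,50,98],0).round(3).tolist(),cv2.minAreaRect((s[:,:2]*1000).astype(np.float32)))
    m=B(.42,.55,.36,.5,.062,.1)&(hsv[...,1]>120); s=P[m]; print('pin',np.percentile(s,[2,50,98],0).round(3).tolist())
E
```

```text
scene
blue [array([ 0.608, -0.331]), np.float64(1.904), array([17.486, 42.366]), np.float64(20.761), np.int64(45), np.float64(0.084)]
green [array([ 0.425, -0.245]), np.float64(0.91), array([44.661, 19.503]), np.float64(52.51), np.int64(46), np.float64(0.084)]
orange [array([ 0.44 , -0.391]), np.float64(1.342), array([47.061, 20.87 ]), np.float64(73.352), np.int64(49), np.float64(0.083)]
guide [ 0.619 -0.114  0.18 ] ((617.2247924804688, -115.58618927001953), (62.58445739746094, 55.092247009277344), 6.000171184539795) 376
crank dark 202
[[0.462, 0.203, 0.127], [0.471, 0.231, 0.136], [0.492, 0.265, 0.141]]
plate 2324 [-0.205 -0.024  0.978] tilt 0.208 yawdir -3.027 [0.6   0.057 0.115] ((595.8385620117188, 55.07171630859375), (121.24697875976562, 271.85003662109375), 6.783839702606201)
stand [[0.457, 0.404, 0.047], [0.492, 0.43, 0.055], [0.513, 0.461, 0.06]] ((482.1939697265625, 432.6838684082031), (50.647281646728516, 54.62785720825195), 66.40867614746094)
pin [[0.475, 0.424, 0.064], [0.49, 0.433, 0.085], [0.495, 0.442, 0.091]]
top
blue [array([ 0.604, -0.332]), np.float64(-1.267), arra
[... 283 characters left out ...]
.float64(74.588), np.int64(78), np.float64(0.085)]
guide [ 0.614 -0.113  0.181] ((614.6446533203125, -112.90975952148438), (60.55454635620117, 54.056758880615234), 6.907943248748779) 418
crank dark 333
[[0.458, 0.201, 0.128], [0.466, 0.225, 0.137], [0.494, 0.268, 0.142]]
plate 2702 [-0.207 -0.024  0.978] tilt 0.21 yawdir -3.026 [0.594 0.054 0.114] ((594.3866577148438, 54.45664978027344), (117.88158416748047, 271.985595703125), 6.671754837036133)
stand [[0.452, 0.406, 0.047], [0.478, 0.428, 0.055], [0.509, 0.463, 0.061]] ((481.5235595703125, 435.7007751464844), (52.19901657104492, 50.029720306396484), 67.16637420654297)
pin [[0.473, 0.424, 0.068], [0.482, 0.431, 0.087], [0.491, 0.444, 0.093]]
```

```bash
cat >> h.py <<'E'
def plan(wps,hand,start=None,step=40,per=8):
    """wps: list of (x,y,z,yaw[,hand[,step]]); prints move rows, chunked. hand default %"""
    s=robot.get_state(); p=np.array(s["tool_pos"],float); yaw=float(s["orientation"][2])
    if start is not None: p=np.array(start[:3],float); yaw=start[3]
    rows=[]
    for w in wps:
        h=w[4] if len(w)>4 else hand; sp=w[5] if len(w)>5 else step
        g=np.array(w[:3],float)
        for it in range(80):
            e=(g-p)*1000; dy=(w[3]-yaw+np.pi)%(2*np.pi)-np.pi
            if np.linalg.norm(e)<.8 and abs(dy)<.005: break
            n=max(np.linalg.norm(e)/sp,abs(dy)/.12,1); n=int(np.ceil(n-1e-6))
            e=e/n; c,sn=np.cos(yaw),np.sin(yaw)
            x=round(c*e[0]+sn*e[1],0); y=round(sn*e[0]-c*e[1],0); z=round(-e[2],0); r=round(-dy/n,3)
            if n==1: x,y,z=[round(v,1) for v in (c*e[0]+sn*e[1],sn*e[0]-c*e[1],-e[2])]
            rows.append(f"{x:g} {y:g} {z:g} {r:g} {h:g}")
            p=p+np.array([c*x+sn*y,sn*x-c*y,-z])/1000; yaw-=r
    for i in range(0,len(rows),per): print('; '.join(rows[i:i+per]))
    print('end',p.round(4),round(yaw,3),len(rows))
E
python3 - <<'E'
from h import *
plan([(.42,-.2,.28,1.0),(.466,.24,.23,1.686),],60)
E
```

```text
32 -24 -2 -0.063 60; 33 -22 -2 -0.063 60; 35 -19 -2 -0.063 60; 36 -17 -3 -0.063 60; 37 -15 -2 -0.063 60; 37 -13 -3 -0.063 60; 38 -10 -2 -0.063 60; 39 -8 -3 -0.062 60
39 -5 -2 -0.063 60; 39.7 -2.5 -2.7 -0.062 60; 33 -17 4 -0.057 60; 34 -15 4 -0.057 60; 35 -13 4 -0.057 60; 35 -11 4 -0.057 60; 36 -9 4 -0.057 60; 36 -6 4 -0.057 60
36 -4 4 -0.057 60; 37 -2 4 -0.057 60; 37 -1 5 -0.058 60; 37 2 4 -0.057 60; 36 4 5 -0.058 60; 36.5 5.6 4 -0.057 60
end [0.466 0.24  0.23 ] 1.686 22
```

Emit:
move_arm(
  steps="32 -24 -2 -0.063 60; 33 -22 -2 -0.063 60; 35 -19 -2 -0.063 60; 36 -17 -3 -0.063 60; 37 -15 -2 -0.063 60; 37 -13 -3 -0.063 60; 38 -10 -2 -0.063 60; 39 -8 -3 -0.062 60",
  newtons=40,
)

```text
time_s: 1.67
tool_pos: [0.378, -0.2649, 0.2756]
orientation: [3.141, 0.0, 0.877]
contact_force: [0.5, -0.0, -0.9]
width: 0.0511
gripper_force: 0.0
```

Emit:
move_arm(
  steps="39 -5 -2 -0.063 60; 39.7 -2.5 -2.7 -0.062 60; 33 -17 4 -0.057 60; 34 -15 4 -0.057 60; 35 -13 4 -0.057 60; 35 -11 4 -0.057 60; 36 -9 4 -0.057 60; 36 -6 4 -0.057 60",
)

```text
time_s: 2.33
tool_pos: [0.4423, 0.0226, 0.2561]
orientation: [3.141, -0.0, 1.345]
contact_force: [0.8, -0.3, -1.1]
width: 0.0515
gripper_force: 0.0
```

Emit:
move_arm(
  steps="36 -4 4 -0.057 60; 37 -2 4 -0.057 60; 37 -1 5 -0.058 60; 37 2 4 -0.057 60; 36 4 5 -0.058 60; 36.5 5.6 4 -0.057 60; 0 0 0 0 60; 0 0 0 0 60",
)

```text
time_s: 3.0
tool_pos: [0.4656, 0.2418, 0.2294]
orientation: [-3.141, 0.0, 1.69]
contact_force: [0.3, -0.5, -0.7]
width: 0.0509
gripper_force: 0.0
```

Run:
```python
from h import *
st()
im,d,C=grab("wrist","w1"); P=cloud(d,C); print('cam',(-C[1].T@C[2]).round(3),C[1][2].round(2))
m=(P[...,2]>.115)&(P[...,2]<.155)&(P[...,0]>.43)&(P[...,0]<.52)&(P[...,1]>.18)&(P[...,1]<.29)
q=P[m]; print(len(q))
for y in np.arange(.19,.29,.01):
    k=q[(abs(q[:,1]-y)<.005)]
    if len(k)>5: print(round(y,3),len(k),np.percentile(k,[2,50,98],0).round(3).tolist())
```

```text
{'time_s': 3.0, 'tool_pos': [0.466, 0.242, 0.229], 'orientation': [-3.141, 0.0, 1.69], 'qpos': [0.326, 0.226, -0.137, 1.209, -0.0, 1.778], 'contact_force': [0.311, -0.509, -0.741], 'width': 0.051, 'gripper_force': 0.0}
cam [0.457 0.315 0.347] [ 0.03 -0.29 -0.96]
3101
0.2 296 [[0.464, 0.2, 0.134], [0.479, 0.203, 0.139], [0.507, 0.205, 0.142]]
0.21 1217 [[0.463, 0.205, 0.117], [0.489, 0.21, 0.135], [0.514, 0.214, 0.141]]
0.22 270 [[0.46, 0.215, 0.133], [0.467, 0.22, 0.137], [0.474, 0.225, 0.139]]
0.23 277 [[0.459, 0.225, 0.133], [0.466, 0.23, 0.137], [0.472, 0.235, 0.139]]
0.24 284 [[0.458, 0.235, 0.134], [0.465, 0.24, 0.137], [0.471, 0.245, 0.139]]
0.25 292 [[0.457, 0.245, 0.133], [0.463, 0.25, 0.137], [0.47, 0.255, 0.139]]
0.26 298 [[0.456, 0.255, 0.133], [0.462, 0.26, 0.137], [0.469, 0.265, 0.139]]
0.27 167 [[0.455, 0.265, 0.128], [0.462, 0.267, 0.136], [0.468, 0.269, 0.139]]
```

View pics/w1.png

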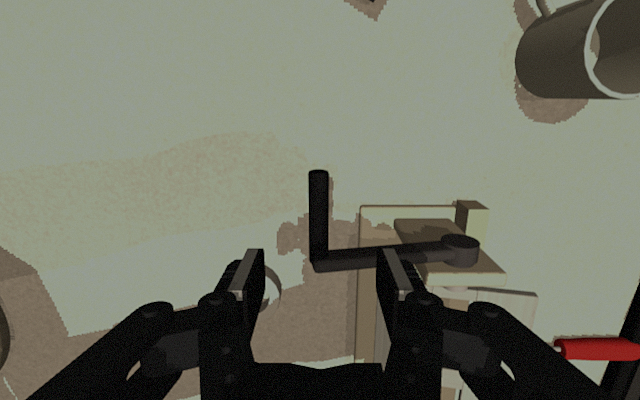

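The wrist view shows the handle (318,170–260) centred between the fingers, at x 0.4645 and z 0.132 by depth. I'll descend, pinch it and lift along the arc.

Emit:
move_arm(
  steps="0 -1 30 0 60; 0 0 30 0 60; 0 0 32 0 60; 0 0 0 0 60; 0 0 0 0 5; 0 0 0 0 5; 0 0 0 0 5; 0 0 0 0 5",
  newtons=30,
)

```text
time_s: 3.72
tool_pos: [0.4644, 0.2395, 0.1398]
orientation: [-3.141, -0.0, 1.685]
contact_force: [-5.6, -2.9, 3.0]
width: 0.0131
gripper_force: 30.5
```

Emit:
move_arm(
  steps="0 1 -5 0 5; 0 1 -5 0 5; 0 1.5 -5 0 5; 0 2 -5 0 5; 0 2 -5 0 5; 0 1 -3 0 5; 0 0 0 0 5; 0 0 0 0 5",
)

```text
time_s: 4.38
tool_pos: [0.4712, 0.2403, 0.1641]
orientation: [-3.136, 0.001, 1.686]
contact_force: [-4.3, -1.2, -15.1]
width: 0.0123
gripper_force: 31.1
```

```bash
cat >> h.py <<'E'
def plate(n="top"):
    im,d,C=grab(n); P=cloud(d,C); hsv=cv2.cvtColor(im,cv2.COLOR_RGB2HSV)
    B=lambda x0,x1,y0,y1,z0,z1:(P[...,0]>x0)&(P[...,0]<x1)&(P[...,1]>y0)&(P[...,1]<y1)&(P[...,2]>z0)&(P[...,2]<z1)
    pl=P[B(.52,.68,-.07,.18,.07,.17)&(hsv[...,2]>90)&(hsv[...,1]<70)]
    A=np.c_[pl[:,:2],np.ones(len(pl))]; w=np.ones(len(pl),bool)
    for i in range(10): c=np.linalg.lstsq(A[w],pl[w,2],rcond=None)[0]; e=abs(A@c-pl[:,2]); w=e<.004
    nrm=np.array([-c[0],-c[1],1]);nrm/=np.linalg.norm(nrm); print('plate',w.sum(),nrm.round(3),'mean',pl[w].mean(0).round(4)); return im,P,pl[w],C
E
python3 - <<'E'
from h import *
st(); plate("top"); plate("scene")
E
```

```text
{'time_s': 4.383, 'tool_pos': [0.471, 0.24, 0.164], 'orientation': [-3.136, 0.001, 1.686], 'qpos': [0.32, 0.276, -0.237, 1.064, 0.0, 1.775], 'contact_force': [-4.332, -1.227, -15.11], 'width': 0.012, 'gripper_force': 31.094}
plate 2509 [-0.001 -0.001  1.   ] mean [0.5946 0.0548 0.1143]
plate 2531 [0.001 0.001 1.   ] mean [0.599  0.0583 0.1139]
```

Both cameras show the plate normal vertical, so the table is level. I'll release the crank and go above the pin.

Run:
```python
from h import *
plan([(.466,.243,.23,1.686),(.482,.433,.19,1.686)],60,start=(.471,.240,.166,1.686))
```

```text
2 -2 -32 -0 60; 1.6 -2.6 -32 -0 60; 37 8 8 -0 60; 37 7 8 -0 60; 38 8 8 -0 60; 37 7 8 -0 60; 37.9 7.7 8 -0 60
end [0.482 0.433 0.19 ] 1.686 7
```

Emit:
move_arm(
  steps="0 0 0 0 60; 0 0 0 0 60; 0 0 0 0 60; 2 -2 -32 0 60; 1.6 -2.6 -32 0 60; 37 8 8 0 60; 37 7 8 0 60; 38 8 8 0 60",
)

```text
time_s: 5.15
tool_pos: [0.481, 0.3597, 0.2094]
orientation: [3.134, -0.003, 1.684]
contact_force: [1.5, 0.2, 0.2]
width: 0.0511
gripper_force: 0.0
```

Emit:
move_arm(
  steps="37 7 8 0 60; 37.9 7.7 8 0 60; 0 0 0 0 60; 0 0 0 0 60",
)

```text
time_s: 5.48
tool_pos: [0.485, 0.4362, 0.1899]
orientation: [3.14, -0.001, 1.689]
contact_force: [1.5, -0.9, 1.1]
width: 0.0509
gripper_force: 0.0
```

Run:
```python
from h import *
st(); im,d,C=grab("wrist","w2"); P=cloud(d,C); hsv=cv2.cvtColor(im,cv2.COLOR_RGB2HSV)
m=(P[...,0]>.43)&(P[...,0]<.54)&(P[...,1]>.38)&(P[...,1]<.49)
q=P[m&(P[...,2]>.083)&(P[...,2]<.095)]; print('griptop',len(q),q.mean(0).round(4),cv2.minEnclosingCircle((q[:,:2]*1000).astype(np.float32)))
q=P[m&(P[...,2]>.05)&(P[...,2]<.0575)]; print('stand',len(q),cv2.minAreaRect((q[:,:2]*1000).astype(np.float32)))
plate("top")
```

```text
{'time_s': 5.483, 'tool_pos': [0.485, 0.436, 0.19], 'orientation': [3.14, -0.001, 1.689], 'qpos': [0.61, 0.486, 0.142, 1.224, -0.0, 2.063], 'contact_force': [1.548, -0.856, 1.084], 'width': 0.051, 'gripper_force': 0.0}
griptop 750 [0.4816 0.4349 0.0882] ((481.4034423828125, 434.1355285644531), 10.975638389587402)
stand 2817 ((481.8897705078125, 433.72125244140625), (50.5849494934082, 50.4775505065918), 67.10443115234375)
plate 2481 [-0.001 -0.     1.   ] mean [0.5944 0.0551 0.1144]
```

View pics/w2.png

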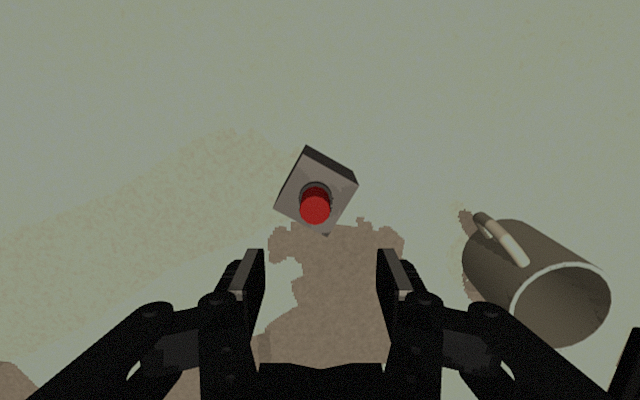

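The wrist view shows the red grip at (315,205), upright in its stand, with the mug well to the right. Pin is at (0.4815, 0.434).

Run:
```python
from h import *
plan([(.4815,.434,.088,1.686)],60,step=35)
```

```text
0 -1 34 -0 60; 0 -1 35 -0 60; 0.5 -1.6 34.1 -0 60
end [0.4815 0.434  0.088 ] 1.686 3
```

Emit:
move_arm(
  steps="0 -1 34 0 60; 0 -1 35 0 60; 0.5 -1.6 34.1 0 60; 0 0 0 0 60; 0 0 0 0 60",
)

```text
time_s: 6.0
tool_pos: [0.4803, 0.4319, 0.0866]
orientation: [-3.139, 0.002, 1.684]
contact_force: [-0.4, 0.1, 0.3]
width: 0.0511
gripper_force: 0.0
```

Emit:
move_arm(
  steps="0 0 0 0 10; 0 0 0 0 10; 0 0 0 0 10; 0 0 0 0 10; 0 0 0 0 10",
  newtons=40,
)

```text
time_s: 6.42
tool_pos: [0.4827, 0.4348, 0.0905]
orientation: [3.136, -0.002, 1.686]
contact_force: [-0.5, -1.5, 5.4]
width: 0.0206
gripper_force: 38.9
```

Run:
```python
from h import *
for i in range(3): print(robot.get_state()["tool_pos"])
plan([(.482,.434,.17,1.686),(.54,.2,.30,1.686),(.62,-.20,.30,1.686)],10,start=(.4815,.434,.088,1.686))
```

```text
[0.48272364 0.43480502 0.09046329]
[0.48272364 0.43480502 0.09046329]
[0.48272364 0.43480502 0.09046329]
-0 0 -27 -0 10; -0 0 -28 -0 10; -0.1 0.5 -27 -0 10; -34 4 -19 -0 10; -34 4 -19 -0 10; -34 5 -18 -0 10; -34 4 -19 -0 10; -34 5 -18 -0 10
-35 4 -19 -0 10; -34.1 4.7 -18 -0 10; -37 3 -0 -0 10; -37 3 -0 -0 10; -37 3 -0 -0 10; -37 3 -0 -0 10; -37 3 -0 -0 10; -37 3 -0 -0 10
-37 3 -0 -0 10; -37 3 -0 -0 10; -37 3 -0 -0 10; -37 3 -0 -0 10; -36.5 3.5 -0 -0 10
end [ 0.62 -0.2   0.3 ] 1.686 21
```

Emit:
move_arm(
  steps="0 0 -27 0 10; 0 0 -28 0 10; -0.1 0.5 -27 0 10; -34 4 -19 0 10; -34 4 -19 0 10; -34 5 -18 0 10; -34 4 -19 0 10; -34 5 -18 0 10",
)

```text
time_s: 7.08
tool_pos: [0.5231, 0.2663, 0.2649]
orientation: [3.138, -0.001, 1.686]
contact_force: [1.8, -0.0, -1.8]
width: 0.0207
gripper_force: 39.5
```

Emit:
move_arm(
  steps="-35 4 -19 0 10; -34.1 4.7 -18 0 10; -37 3 0 0 10; -37 3 0 0 10; -37 3 0 0 10; -37 3 0 0 10; -37 3 0 0 10; -37 3 0 0 10",
)

```text
time_s: 7.75
tool_pos: [0.583, -0.0205, 0.301]
orientation: [3.138, 0.001, 1.686]
contact_force: [0.7, 0.4, -1.1]
width: 0.0206
gripper_force: 39.6
```

Emit:
move_arm(
  steps="-37 3 0 0 10; -37 3 0 0 10; -37 3 0 0 10; -37 3 0 0 10; -36.5 3.5 0 0 10; 0 0 0 0 10; 0 0 0 0 10; 0 0 0 0 10",
)

```text
time_s: 8.42
tool_pos: [0.6192, -0.2001, 0.2999]
orientation: [3.141, 0.0, 1.685]
contact_force: [-0.5, 1.1, -1.5]
width: 0.0207
gripper_force: 39.6
```

```bash
cat >> h.py <<'E'
def guidefit(P,save=None):
    m=(P[...,0]>.53)&(P[...,0]<.70)&(P[...,1]>-.19)&(P[...,1]<-.04)
    q=P[m&(P[...,2]>.174)&(P[...,2]<.1865)]; r=cv2.minAreaRect((q[:,:2]*1000).astype(np.float32)); print('guide',len(q),np.median(q,0).round(4),r)
    return q
E
python3 - <<'E'
from h import *
st(); im,d,C=grab("wrist","w3"); P=cloud(d,C); q=guidefit(P)
yaw=.115; x=np.array([np.cos(yaw),np.sin(yaw)]); y=np.array([-x[1],x[0]])
u=np.c_[q[:,:2]@x,q[:,:2]@y]; print(np.percentile(u,[.5,50,99.5],0).round(4).tolist())
o=np.array([.616,-.12]); H,_,_=np.histogram2d((u[:,0]-o@x),(u[:,1]-o@y),bins=[np.arange(-.04,.041,.004),np.arange(-.03,.031,.004)]); print(H.astype(int).T)
st()
E
```

```text
{'time_s': 8.417, 'tool_pos': [0.619, -0.2, 0.3], 'orientation': [3.141, 0.0, 1.685], 'qpos': [-0.436, 0.465, 0.376, 1.481, 0.0, 1.02], 'contact_force': [-0.53, 1.123, -1.499], 'width': 0.021, 'gripper_force': 39.581}
guide 7235 [ 0.6154 -0.1123  0.1814] ((615.72412109375, -114.8680419921875), (60.15251922607422, 54.08940887451172), 6.809831619262695)
[[0.5688, -0.2116], [0.5986, -0.1821], [0.6281, -0.1586]]
[[ 0  0  0  0  0  0  0  0  0  0  0  0  0  0  0  0  0  0  0  0]
 [ 0  0  0  0  0  0  0  0  0  0  0  0  0  0  0  0  0  0  0  0]
 [ 0  0 13 35 36 36 36 36 29 33 36 36 36 35 37 34 30 24  0  0]
 [ 0  0 12 36 36 36 36 36 30 36 36 36 36 36 36 36 34 20  0  0]
 [ 0  0 12 36 36 36 35 36 31 35 36 36 36 36 36 36 36 19  0  0]
 [ 0  0 20 43 42 42 41 42 19 18 18 18 42 42 42 43 41 28  0  0]
 [ 0  0 17 36 35 35 37 36  6  0  0  0 37 36 38 33 36 22  0  0]
 [ 0  0 11 37 37 36 35 40  6  0  0  0 42 36 34 37 35 20  0  0]
 [ 0  0 14 42 41 43 41 45 10  0  0  2 46 42 42 42 42 24  0  0]
 [ 0  0 15 36 35 36 36 36 43 36 36 35 37 36 36 34 35 24  0  0]
 [ 0  0 20 42 42 42 41 41 47 42 41 42 42 41 41 43 44 25  0  0]
 [ 0  0 19 36 35 36 37 37 42 36 37 38 38 37 39 40 34 20  0  0]
 [ 0  0 14 43 42 42 42 41 49 42 40 40 40 42 44 44 42 17  0  0]
 [ 0  0 16 40 46 41 42 42 48 41 43 41 43 45 41 40 41 21  0  0]
 [ 0  0 13 41 45 38 38 38 45 40 39 38 44 45 40 41 41 15  0  0]]
{'time_s': 8.467, 'tool_pos': [0.619, -0.199, 0.3], 'orientation': [3.141, 0.0, 1.686], 'qpos': [-0.435, 0.464, 0.375, 1.48, 0.0, 1.02], 'contact_force': [-0.37, 0.327, -1.69], 'width': 0.021, 'gripper_force': 39.581}
```

View pics/w3.png

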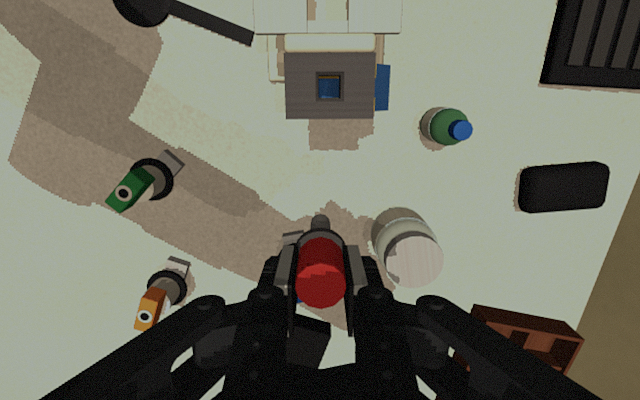

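The wrist view shows the guide hole at (330,87) with yellow-edged blue drum beneath it, so the table is level and its hole aligned. The fit puts the guide at (0.6164, -0.1207). I'll insert the pin.

Run:
```python
from h import *
plan([(.6164,-.1207,.29,1.686),(.6164,-.1207,.266,1.686),(.6164,-.1207,.213,1.686,10,11)],10,start=(.6195,-.2,.30,1.686))
```

```text
40 3 5 -0 10; 39.1 3 5 -0 10; 0 0 24 -0 10; 0 0 11 -0 10; 0 0 10 -0 10; 0 0 11 -0 10; 0 0 10 -0 10; 0 0 5 -0 10
0 0 6 -0 10
end [ 0.6164 -0.1207  0.213 ] 1.686 9
```

Emit:
move_arm(
  steps="40 3 5 0 10; 39.1 3 5 0 10; 0 0 0 0 10; 0 0 0 0 10",
)

```text
time_s: 8.8
tool_pos: [0.6156, -0.117, 0.2899]
orientation: [3.141, 0.0, 1.691]
contact_force: [0.0, -0.4, -2.2]
width: 0.0204
gripper_force: 39.6
```

Emit:
move_arm(
  steps="0 0 24 0 10; 0 0 11 0 10; 0 0 10 0 10; 0 0 0 0 10",
)

```text
time_s: 9.13
tool_pos: [0.6152, -0.1205, 0.2421]
orientation: [-3.139, -0.001, 1.686]
contact_force: [0.3, -0.7, -1.4]
width: 0.0209
gripper_force: 39.6
```

Emit:
move_arm(
  steps="0 0 11 0 10; 0 0 10 0 10; 0 0 5 0 10; 0 0 5 0 10; 0 0 0 0 10",
)

```text
time_s: 9.55
tool_pos: [0.6159, -0.121, 0.2164]
orientation: [3.139, 0.002, 1.686]
contact_force: [-5.2, 1.7, 13.6]
width: 0.0207
gripper_force: 41.0
```

Emit:
move_arm(
  steps="0 0 0 0 45; 0 0 0 0 45; 0 0 0 0 45; 0 0 -30 0 45; 0 0 -30 0 45; -30 0 -20 0 45; -40 0 0 0 45; -10 0 0 0 45",
)

```text
time_s: 10.22
tool_pos: [0.6265, -0.205, 0.2941]
orientation: [3.139, 0.004, 1.683]
contact_force: [-0.6, -0.1, -1.5]
width: 0.0383
gripper_force: 0.0
```

```bash
cat >> h.py <<'E'
def pincheck(P,im,c=(.6164,-.1207)):
    hsv=cv2.cvtColor(im,cv2.COLOR_RGB2HSV)
    m=(np.hypot(P[...,0]-c[0],P[...,1]-c[1])<.05)&(hsv[...,1]>120)&((hsv[...,0]<8)|(hsv[...,0]>172))
    q=P[m]; z=np.percentile(q[:,2],97); t=q[q[:,2]>z-.003]; print('pin grip top z',z.round(4),'(home .214) centre',t.mean(0).round(4),len(q))
E
python3 - <<'E'
from h import *
st(); im,d,C=grab("wrist","w4"); P=cloud(d,C); pincheck(P,im); guidefit(P)
for n in("top",):
    im,d,C=grab(n); P=cloud(d,C); pincheck(P,im)
    for k,v in eyes(P,im,(.3,.75,-.5,-.17)).items(): print(k,[np.round(x,3) for x in v])
E
```

```text
{'time_s': 10.217, 'tool_pos': [0.627, -0.205, 0.294], 'orientation': [3.139, 0.004, 1.683], 'qpos': [-0.437, 0.48, 0.386, 1.472, -0.002, 1.021], 'contact_force': [-0.574, -0.083, -1.461], 'width': 0.038, 'gripper_force': 0.0}
pin grip top z 0.2157 (home .214) centre [ 0.6162 -0.1219  0.2144] 1276
guide 7057 [ 0.6154 -0.1099  0.1815] ((615.7671508789062, -114.71184539794922), (60.3851318359375, 53.85081481933594), 6.410760402679443)
pin grip top z 0.2178 (home .214) centre [ 0.6147 -0.1195  0.2165] 52
orange [array([ 0.437, -0.389]), np.float64(-1.835), array([45.531, 19.228]), np.float64(74.889), np.int64(81), np.float64(0.085)]
```

The pin is home: its grip top is at z 0.2144. Next is the blue eye.

Run:
```python
from h import *
plan([(.604,-.337,.21,1.875)],60)
```

```text
-33 -9 20 -0.048 60; -32 -11 21 -0.048 60; -32 -12 20 -0.048 60; -30.8 -13.4 20.9 -0.049 60
end [ 0.604 -0.337  0.21 ] 1.875 4
```

Emit:
move_arm(
  steps="-33 -9 20 -0.048 60; -32 -11 21 -0.048 60; -32 -12 20 -0.048 60; -30.8 -13.4 20.9 -0.049 60; 0 0 0 0 60; 0 0 0 0 60",
)

```text
time_s: 10.82
tool_pos: [0.6027, -0.3345, 0.2079]
orientation: [-3.139, -0.005, 1.876]
contact_force: [0.5, 0.3, 0.1]
width: 0.0511
gripper_force: 0.0
```

```bash
cat >> h.py <<'E'
def wristeye(save,z=.088,hand=60):
    s=st(); im,d,C=grab("wrist",save); P=cloud(d,C)
    ev=eyes(P,im)
    for k,v in ev.items(): print(k,[np.round(x,3) for x in v])
    return ev,P,im
E
python3 - <<'E'
from h import *
ev,P,im=wristeye("w5")
c,a=ev['blue'][:2]
if a<0:a+=np.pi
plan([(c[0],c[1],.088,a)],60,step=35)
E
```

```text
{'time_s': 10.817, 'tool_pos': [0.603, -0.335, 0.208], 'orientation': [-3.139, -0.005, 1.876], 'qpos': [-0.623, 0.563, 0.311, 1.325, 0.0, 0.642], 'contact_force': [0.537, 0.282, 0.147], 'width': 0.051, 'gripper_force': 0.0}
blue [array([ 0.666, -0.244]), np.float64(-2.241), array([257.995,  45.113]), np.float64(55.38), np.int64(1161), np.float64(0.085)]
green [array([ 0.419, -0.26 ]), np.float64(0.408), array([28.691, 12.801]), np.float64(16.637), np.int64(510), np.float64(0.086)]
orange [array([ 0.438, -0.392]), np.float64(-1.803), array([46.241, 20.24 ]), np.float64(75.168), np.int64(1386), np.float64(0.085)]
7 10 14 0.109 60; 8 9 13 0.108 60; 9 8 14 0.109 60; 10 6 13 0.108 60; 11 5 14 0.109 60; 11 4 13 0.108 60; 12 3 14 0.109 60; 12 2 13 0.108 60
12.7 0.4 13.6 0.109 60
end [ 0.6656 -0.244   0.088 ] 0.901 9
```

View pics/w5.png

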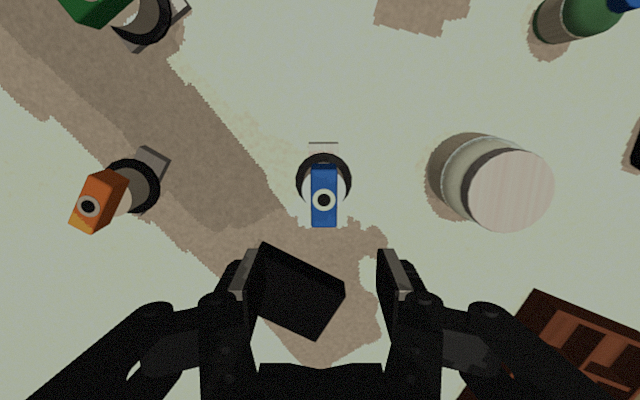

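The blue wing is at (323,197), aligned with the tool, and the dropper's blue cap polluted the mask. I'll restrict the mask by box.

Run:
```python
from h import *
im,d,C=grab("wrist"); P=cloud(d,C)
c,a,*r=eyes(P,im,(.55,.66,-.4,-.28))['blue']; print(c,a%np.pi,r)
plan([(c[0],c[1],.088,a%np.pi)],60,step=32)
```

```text
[ 0.60421185 -0.33350241] 1.8820536197568825 [(19.0920467376709, 45.207157135009766), 17.648855209350586, 1049, np.float64(0.08542893793592683)]
-0 -0 31 -0.001 60; -0 -0 31 -0.001 60; -0 -0 30 -0.001 60; -0.2 -0.3 30.9 -0 60
end [ 0.6042 -0.3335  0.088 ] 1.882 4
```

Emit:
move_arm(
  steps="0 0 31 0 60; 0 0 31 0 60; 0 0 30 0 60; 0 0 31 0 60; 0 0 0 0 60; 0 0 0 0 10; 0 0 0 0 10; 0 0 0 0 10",
  newtons=50,
)

```text
time_s: 11.58
tool_pos: [0.6062, -0.3349, 0.0915]
orientation: [3.139, 0.004, 1.88]
contact_force: [0.3, -0.3, -1.9]
width: 0.0187
gripper_force: 51.2
```

Emit:
move_arm(
  steps="0 0 0 0 10; 0 0 0 0 10; 0 0 -5 0 10; 0 0 -5 0 10",
)

```text
time_s: 11.92
tool_pos: [0.6043, -0.3345, 0.0988]
orientation: [3.142, 0.0, 1.879]
contact_force: [-0.2, -0.4, -2.1]
width: 0.0187
gripper_force: 51.1
```

Run:
```python
from h import *
st()
plan([(.60,-.33,.19,1.85),(.515,-.13,.31,1.686),(.596,.03,.30,1.686)],10,start=(.6042,-.3335,.0975,1.882))
```

```text
{'time_s': 11.917, 'tool_pos': [0.604, -0.335, 0.099], 'orientation': [3.142, 0.0, 1.879], 'qpos': [-0.622, 0.613, 0.125, 1.083, -0.0, 0.641], 'contact_force': [-0.189, -0.404, -2.121], 'width': 0.019, 'gripper_force': 51.073}
2 -1 -31 0.011 10; 1 -1 -31 0.01 10; 1.6 -1 -30.5 0.011 10; 31 -4 -17 0.023 10; 31 -4 -17 0.024 10; 31 -5 -17 0.023 10; 30 -6 -17 0.024 10; 30 -7 -17 0.023 10
30 -7 -17 0.024 10; 30 -8.5 -18 0.023 10; 30 20 2 0 10; 30 20 2 0 10; 30 20 2 0 10; 30 19 2 0 10; 29.6 19.8 2 0 10
end [0.596 0.03  0.3  ] 1.686 15
```

Emit:
move_arm(
  steps="2 -1 -31 0.011 10; 1 -1 -31 0.01 10; 1.6 -1 -30.5 0.011 10; 31 -4 -17 0.023 10; 31 -4 -17 0.024 10; 31 -5 -17 0.023 10; 30 -6 -17 0.024 10; 30 -7 -17 0.023 10",
)

```text
time_s: 12.58
tool_pos: [0.5391, -0.1866, 0.2766]
orientation: [3.141, 0.0, 1.728]
contact_force: [0.4, 0.5, -1.9]
width: 0.0186
gripper_force: 51.0
```

Emit:
move_arm(
  steps="30 -7 -17 0.024 10; 30 -8.5 -18 0.023 10; 30 20 2 0 10; 30 20 2 0 10; 30 20 2 0 10; 30 19 2 0 10; 29.6 19.8 2 0 10; 0 0 0 0 10",
)

```text
time_s: 13.25
tool_pos: [0.599, 0.0343, 0.2999]
orientation: [3.141, -0.002, 1.688]
contact_force: [-0.3, -0.7, -2.4]
width: 0.019
gripper_force: 50.9
```

Emit:
move_arm(
  steps="0 0 0 0 10; 0 0 0 0 10",
)

```text
time_s: 13.42
tool_pos: [0.597, 0.0291, 0.3005]
orientation: [-3.141, 0.0, 1.683]
contact_force: [-0.6, -0.3, -1.6]
width: 0.0187
gripper_force: 50.9
```

```bash
cat >> h.py <<'E'
def slots(P,piv=(.596,.0535),yaw=.117):
    """local-frame outline of holes in the plate: fit each hole by missing plate points"""
    x=np.array([np.cos(yaw),np.sin(yaw)]); y=np.array([-x[1],x[0]]); o=np.array(piv)
    q=P[(P[...,2]>.107)&(P[...,2]<.121)]; u=(q[:,:2]-o)@x; v=(q[:,:2]-o)@y
    print('edges x',np.percentile(u[abs(v)<.13],[.3,99.7]).round(4) , 'z',np.median(q[:,2]).round(4))
    res={}
    for k,c in ((0,-.088),(1,0),(2,.088)):
        a=u[abs(v-c)<.022]; b=v[(abs(u)<.011)&(abs(v-c)<.045)]
        lo=a[(a<0)&(a>-.04)]; hi=a[(a>0)&(a<.04)]; bl=b[b<c]; bh=b[b>c]
        f=lambda s,p:round(float(np.percentile(s,p)),4) if len(s)>15 else None
        print(k,'x',f(lo,99),f(hi,1),'y',f(bl,98),f(bh,2),len(a),len(b))
E
python3 - <<'E'
from h import *
st(); im,d,C=grab("wrist","w6"); P=cloud(d,C); slots(P); 
e=eyes(P-np.array([0,0,.212]),im)
im,d,C=grab("scene"); P=cloud(d,C)
for k,v in eyes(P,im,(.3,.75,-.5,-.17)).items(): print(k,[np.round(x,3) for x in v])
E
```

```text
{'time_s': 13.417, 'tool_pos': [0.597, 0.029, 0.3], 'orientation': [-3.141, 0.0, 1.683], 'qpos': [-0.085, 0.353, 0.21, 1.428, -0.001, 1.373], 'contact_force': [-0.607, -0.273, -1.561], 'width': 0.019, 'gripper_force': 50.913}
edges x [-0.0599  0.0592] z 0.1146
0 x None 0.0351 y None None 1463 0
1 x -0.0171 0.0162 y None 0.0344 4501 323
2 x -0.0171 0.016 y 0.0528 0.1215 6075 372
green [array([ 0.428, -0.244]), np.float64(0.956), array([43.058, 17.463]), np.float64(54.84), np.int64(41), np.float64(0.084)]
orange [array([ 0.441, -0.392]), np.float64(1.336), array([45.086, 22.871]), np.float64(80.225), np.int64(47), np.float64(0.083)]
```

View pics/w6.png

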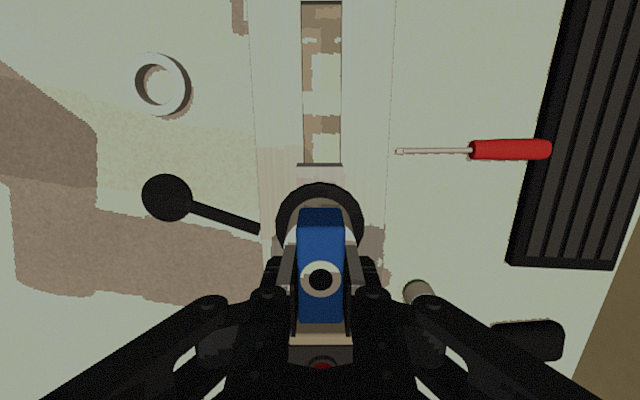

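The wrist view shows the held blue eye with the wing along the slots; slot_2 lies at the top (rows 5–90 at column 322) and slot_1 at (322,130). Slot_2 fits at (0.5853, 0.1403). I'll hover over it and check the wing's offset in the hand.

Run:
```python
from h import *
plan([(.5853,.1403,.235,1.688)],10,start=(.596,.03,.30,1.686))
```

```text
28 1 16 -0 10; 28 0 16 -0.001 10; 27 1 16 -0.001 10; 27.8 0.1 17 -0 10
end [0.5853 0.1403 0.235 ] 1.688 4
```

Emit:
move_arm(
  steps="28 1 16 0 10; 28 0 16 -0.001 10; 27 1 16 -0.001 10; 27.8 0.1 17 0 10; 0 0 0 0 10; 0 0 0 0 10; 0 0 0 0 10; 0 0 0 0 10",
)

```text
time_s: 14.18
tool_pos: [0.5876, 0.1379, 0.2366]
orientation: [3.14, 0.0, 1.683]
contact_force: [1.0, -0.2, -2.4]
width: 0.0186
gripper_force: 50.9
```

```bash
cat >> h.py <<'E'
def held(name,target,yawt=1.688):
    """wing centre/yaw of held eye vs. target xy, errors in tool axes (mm)"""
    s=st(); im,d,C=grab("wrist"); P=cloud(d,C); hsv=cv2.cvtColor(im,cv2.COLOR_RGB2HSV)
    a,b=dict(blue=(100,125),green=(45,85),orange=(8,22))[name]; tp=np.array(s["tool_pos"])
    m=(hsv[...,0]>=a)&(hsv[...,0]<=b)&(hsv[...,1]>110)&(np.hypot(P[...,0]-tp[0],P[...,1]-tp[1])<.05)&(P[...,2]>tp[2]-.04)
    q=P[m]; z=np.percentile(q[:,2],90); q=q[abs(q[:,2]-z)<.003]
    yaw=s["orientation"][2]; tx=np.array([np.cos(yaw),np.sin(yaw)]); ty=np.array([tx[1],-tx[0]])
    u=(q[:,:2]-tp[:2])@tx; v=(q[:,:2]-tp[:2])@ty
    pc=lambda w:np.percentile(w,[1,99])*1000
    e=(np.array(target)-tp[:2])*1000
    print('top z',z.round(4),'wing x',pc(u).round(1),'y',pc(v).round(1),'rect',cv2.minAreaRect((q[:,:2]*1000).astype(np.float32)),'to target tcp',(e@tx).round(1),(e@ty).round(1)); return P,im
E
python3 - <<'E'
from h import *
held("blue",(.5853,.1403))
E
```

```text
{'time_s': 14.183, 'tool_pos': [0.588, 0.138, 0.237], 'orientation': [3.14, 0.0, 1.683], 'qpos': [0.098, 0.374, 0.084, 1.279, -0.0, 1.557], 'contact_force': [1.035, -0.229, -2.379], 'width': 0.019, 'gripper_force': 50.95}
top z 0.2892 wing x [ 1.7 16.5] y [-46.2  48.3] rect ((586.774169921875, 146.30902099609375), (97.0884017944336, 16.79505157470703), 5.763631820678711) to target tcp 2.6 -2.0
```

```bash
python3 - <<'E'
import re
s=open('h.py').read()
s=s.replace("&(P[...,2]>tp[2]-.04)\n","&(P[...,2]>tp[2]-.014)&(P[...,2]<tp[2]+.008)&(hsv[...,2]>50)\n")
s+='''
def avg(n=4):
    r=[]
    for i in range(n):
        s=robot.get_state(); r.append(list(s["tool_pos"])+[s["orientation"][2]]); robot.grab_frame("top")
    r=np.array(r); print('avg',r.mean(0).round(4),'sd',r.std(0).round(4)); return r.mean(0)
'''
open('h.py','w').write(s)
E
python3 - <<'E'
from h import *
a=avg(5); held("blue",(.5853,.1403)); held("blue",(.5853,.1403))
E
```

```text
avg [0.5876 0.1382 0.2363 1.683 ] sd [0.0001 0.0002 0.0002 0.0003]
{'time_s': 14.483, 'tool_pos': [0.587, 0.139, 0.236], 'orientation': [3.141, 0.0, 1.684], 'qpos': [0.099, 0.374, 0.083, 1.279, -0.0, 1.557], 'contact_force': [0.314, -0.298, -1.558], 'width': 0.019, 'gripper_force': 50.949}
top z 0.2306 wing x [-20.1  24.1] y [-9.3  9.5] rect ((587.1567993164062, 140.47125244140625), (19.564565658569336, 45.63132095336914), 6.531898498535156) to target tcp 1.7 -1.8
{'time_s': 14.533, 'tool_pos': [0.587, 0.139, 0.236], 'orientation': [3.141, 0.0, 1.684], 'qpos': [0.099, 0.374, 0.083, 1.279, -0.0, 1.557], 'contact_force': [-0.703, -0.006, -2.555], 'width': 0.019, 'gripper_force': 50.949}
top z 0.2305 wing x [-20.1  24.1] y [-9.2  9.5] rect ((587.0679931640625, 140.72021484375), (19.56227684020996, 45.814388275146484), 6.550048351287842) to target tcp 1.6 -1.7
```

Emit:
move_arm(
  steps="0 -1.8 0 0 10; 0 0 10 0 10; 0 0 10 0 10; 0 0 10 0 10; 0 0 5 0 10; 0 0 0 0 10; 0 0 0 0 10",
)

```text
time_s: 15.17
tool_pos: [0.5847, 0.1392, 0.1996]
orientation: [-3.14, 0.0, 1.685]
contact_force: [-0.8, 0.5, -2.0]
width: 0.019
gripper_force: 50.9
```

Run:
```python
from h import *
held("blue",(.5853,.1403))
```

```text
{'time_s': 15.167, 'tool_pos': [0.585, 0.139, 0.2], 'orientation': [-3.14, 0.0, 1.685], 'qpos': [0.1, 0.386, 0.01, 1.197, -0.0, 1.557], 'contact_force': [-0.758, 0.461, -1.998], 'width': 0.019, 'gripper_force': 50.909}
top z 0.1943 wing x [-20.1  24.2] y [-9.3  9.5] rect ((584.6216430664062, 141.15646362304688), (19.584320068359375, 45.71233367919922), 6.6991496086120605) to target tcp 1.1 0.7
```

Emit:
move_arm(
  steps="0 0.5 6 0 10; 0 0 6 0 10; 0 0 5 0 10; 0 0 2 0 10; 0 0 0 0 10; 0 0 0 0 10",
)

```text
time_s: 15.72
tool_pos: [0.5856, 0.1393, 0.1825]
orientation: [3.141, 0.0, 1.685]
contact_force: [-2.6, 0.1, 5.0]
width: 0.0188
gripper_force: 51.8
```

Emit:
move_arm(
  steps="0 0 -1 -0.12 10; 0 0 0 -0.12 10; 0 0 0 -0.12 10; 0 0 0 -0.12 10; 0 0 0 -0.12 10; 0 0 0 -0.12 10; 0 0 0 -0.12 10; 0 0 0 -0.12 10",
)

```text
time_s: 16.38
tool_pos: [0.5862, 0.139, 0.1825]
orientation: [3.141, 0.001, 2.65]
contact_force: [1.1, -0.9, -1.2]
width: 0.0186
gripper_force: 51.1
```

Emit:
move_arm(
  steps="0 0 0 -0.12 10; 0 0 0 -0.12 10; 0 0 0 -0.12 10; 0 0 0 -0.12 10; 0 0 0 -0.12 10; 0 0 0 0 10; 0 0 0 0 10; 0 0 0 0 10",
)

```text
time_s: 17.05
tool_pos: [0.5858, 0.1393, 0.1825]
orientation: [-3.142, 0.0, -3.041]
contact_force: [1.4, -0.3, -1.1]
width: 0.0187
gripper_force: 51.2
```

Run:
```python
from h import *
held("blue",(.5853,.1403))
```

```text
{'time_s': 17.05, 'tool_pos': [0.586, 0.139, 0.182], 'orientation': [-3.142, 0.0, -3.041], 'qpos': [0.1, 0.395, -0.019, 1.157, -0.0, -0.0], 'contact_force': [1.425, -0.275, -1.106], 'width': 0.019, 'gripper_force': 51.15}
top z 0.1772 wing x [-18.8  25.4] y [-10.7   8.1] rect ((583.0261840820312, 137.67202758789062), (45.969139099121094, 19.57243537902832), 5.8366241455078125) to target tcp 0.4 1.1
```

The blue eye is seated and turned square (yaw 0.102 against 0.117). I'll release it and go to green.

Run:
```python
from h import *
plan([(.583,.139,.27,3.242,45),(.46,-.06,.25,3.66),(.422,-.243,.21,4.067)],60,start=(.5855,.139,.181,3.242))
```

```text
1 0 -30 -0 45; 1 0 -30 -0 45; 0.5 0.3 -29 -0 45; 24 -31 3 -0.07 60; 26 -29 3 -0.07 60; 28 -27 4 -0.07 60; 29 -26 3 -0.069 60; 31 -23 4 -0.07 60
33.3 -21.1 3 -0.069 60; 25 -28 8 -0.081 60; 27 -26 8 -0.082 60; 29 -24 8 -0.081 60; 31 -21 8 -0.082 60; 31.7 -18.6 8 -0.081 60
end [ 0.422 -0.243  0.21 ] 4.067 14
```

Emit:
move_arm(
  steps="0 0 1 0 10; 0 0 0 0 45; 0 0 0 0 45; 0 0 0 0 45; 0 0 -30 0 45; 0 0 -30 0 45; 1 0 -30 0 45",
)

```text
time_s: 17.68
tool_pos: [0.5841, 0.1391, 0.2717]
orientation: [-3.142, -0.002, -3.039]
contact_force: [0.1, 0.1, 0.9]
width: 0.0386
gripper_force: 0.0
```

Emit:
move_arm(
  steps="24 -31 3 -0.07 60; 26 -29 3 -0.07 60; 28 -27 4 -0.07 60; 29 -26 3 -0.069 60; 31 -23 4 -0.07 60; 33.3 -21.1 3 -0.069 60; 25 -28 8 -0.081 60; 27 -26 8 -0.082 60",
)

```text
time_s: 18.35
tool_pos: [0.4458, -0.1349, 0.2358]
orientation: [-3.14, 0.001, -2.453]
contact_force: [0.2, 0.2, -0.6]
width: 0.0511
gripper_force: 0.0
```

Emit:
move_arm(
  steps="29 -24 8 -0.081 60; 31 -21 8 -0.082 60; 31.7 -18.6 8 -0.081 60; 0 0 0 0 60; 0 0 0 0 60; 0 0 0 0 60; 0 0 0 0 60",
)

```text
time_s: 18.93
tool_pos: [0.425, -0.2424, 0.2117]
orientation: [3.141, 0.0, -2.213]
contact_force: [-0.7, 0.0, -0.1]
width: 0.0518
gripper_force: 0.0
```

Run:
```python
from h import *
st(); im,d,C=grab("wrist","w7"); P=cloud(d,C)
for k,v in eyes(P,im,(.3,.75,-.5,-.12)).items(): print(k,[np.round(x,3) for x in v])
c,a=eyes(P,im,(.34,.5,-.32,-.16))['green'][:2]; a=a%np.pi+np.pi; print(c,a)
plan([(c[0],c[1],.0905,a)],60,step=32)
im,d,C=grab("scene"); P=cloud(d,C)
e=eyes(P-np.array([0,0,.092]),im,(.5,.7,.05,.25)); print('blue seated?',e)
```

```text
{'time_s': 18.933, 'tool_pos': [0.425, -0.242, 0.212], 'orientation': [3.141, 0.0, -2.213], 'qpos': [-0.683, 0.167, -0.255, 1.149, 0.0, -1.611], 'contact_force': [-0.691, 0.018, -0.126], 'width': 0.052, 'gripper_force': 0.0}
green [array([ 0.421, -0.245]), np.float64(0.913), array([44.515, 18.632]), np.float64(52.737), np.int64(987), np.float64(0.085)]
orange [array([ 0.437, -0.391]), np.float64(1.326), array([45.922, 20.605]), np.float64(75.397), np.int64(1869), np.float64(0.085)]
[ 0.42089398 -0.24532162] 4.0547225594966445
1 0 30 0.004 60; 1 1 30 0.004 60; 2 0 31 0.004 60; 1 0.5 30.3 0.004 60
end [ 0.4209 -0.2453  0.0905] -2.228 4
blue seated? {'blue': (array([0.58639972, 0.1378073 ]), np.float64(0.08213444355474198), (44.01206588745117, 16.609699249267578), 6.449498176574707, 59, np.float64(0.08349317117534713))}
```

Emit:
move_arm(
  steps="1 0 30 0.004 60; 1 1 30 0.004 60; 2 0 31 0.004 60; 1 0.5 31 0.004 60; 0 0 0 0 60; 0 0 0 0 10; 0 0 0 0 10; 0 0 0 0 10",
)

```text
time_s: 19.7
tool_pos: [0.4218, -0.2468, 0.0917]
orientation: [-3.139, -0.0, -2.229]
contact_force: [0.8, -1.9, -3.8]
width: 0.0188
gripper_force: 48.9
```

Emit:
move_arm(
  steps="0 0 0 0 10; 0 0 0 0 10; 0 0 -5 0 10; 0 0 -10 0 10",
)

```text
time_s: 20.03
tool_pos: [0.42, -0.246, 0.1046]
orientation: [3.14, -0.0, -2.229]
contact_force: [-0.4, -0.2, -4.1]
width: 0.0189
gripper_force: 49.1
```

Run:
```python
from h import *
s=st()
plan([(.45,-.20,.24,4.15),(.51,-.10,.29,4.5),(.5955,.0531,.24,4.83)],10)
```

```text
{'time_s': 20.033, 'tool_pos': [0.42, -0.246, 0.105], 'orientation': [3.14, -0.0, -2.229], 'qpos': [-0.695, 0.249, -0.434, 0.889, -0.0, -1.607], 'contact_force': [-0.401, -0.205, -4.119], 'width': 0.019, 'gripper_force': 49.105}
-14 1 -34 -0.024 10; -14 1 -34 -0.024 10; -13 0 -34 -0.024 10; -13.9 0.5 -33.4 -0.024 10; -29 1 -13 -0.088 10; -29 -2 -12 -0.087 10; -29 -5 -13 -0.088 10; -28.3 -6.7 -12 -0.087 10
-34 -10 10 -0.066 10; -33 -12 10 -0.066 10; -32 -15 10 -0.066 10; -30 -17 10 -0.066 10; -29.8 -18.4 10 -0.066 10
end [0.5955 0.0531 0.24  ] -1.453 13
```

Emit:
move_arm(
  steps="-14 1 -34 -0.024 10; -14 1 -34 -0.024 10; -13 0 -34 -0.024 10; -13.9 0.5 -33.4 -0.024 10; -29 1 -13 -0.088 10; -29 -2 -12 -0.087 10; -29 -5 -13 -0.088 10; -28.3 -6.7 -12 -0.087 10",
)

```text
time_s: 20.7
tool_pos: [0.511, -0.0994, 0.2918]
orientation: [-3.14, -0.0, -1.78]
contact_force: [0.7, -0.3, -3.3]
width: 0.0189
gripper_force: 50.1
```

Emit:
move_arm(
  steps="-34 -10 10 -0.066 10; -33 -12 10 -0.066 10; -32 -15 10 -0.066 10; -30 -17 10 -0.066 10; -29.8 -18.4 10 -0.066 10; 0 0 0 0 10; 0 0 0 0 10; 0 0 0 0 10",
)

```text
time_s: 21.37
tool_pos: [0.5957, 0.0528, 0.2401]
orientation: [3.141, -0.001, -1.453]
contact_force: [0.5, 0.1, -3.2]
width: 0.0187
gripper_force: 50.3
```

Run:
```python
from h import *
avg(3); P,im=held("green",(.5955,.0531)); slots(P); pincheck(P,im)
```

```text
avg [ 0.5957  0.0523  0.2404 -1.4542] sd [0.     0.0004 0.0002 0.0007]
{'time_s': 21.517, 'tool_pos': [0.596, 0.052, 0.241], 'orientation': [-3.141, -0.0, -1.455], 'qpos': [-0.048, 0.362, 0.078, 1.285, -0.0, -1.734], 'contact_force': [0.157, -0.366, -2.968], 'width': 0.019, 'gripper_force': 50.25}
top z 0.2353 wing x [-22.8  21.8] y [-9.5  9.3] rect ((595.9909057617188, 52.49524688720703), (19.41173553466797, 46.794769287109375), 6.638014793395996) to target tcp -1.5 0.2
edges x [-0.0603  0.0587] z 0.1145
0 x -0.0173 0.0158 y -0.1225 -0.0536 8640 1186
1 x -0.0189 0.0163 y -0.0345 None 5176 436
2 x None None y None None 256 0Traceback (most recent call last):
  File "<stdin>", line 2, in <module>
  File "h.py", line 63, in pincheck
    q=P[m]; z=np.percentile(q[:,2],97); t=q[q[:,2]>z-.003]; print('pin grip top z',z.round(4),'(home .214) centre',t.mean(0).round(4),len(q))
              ~~~~~~~~~~~~~^^^^^^^^^^^
    return _quantile_unchecked(
        a, q, axis, out, overwrite_input, method, keepdims, weights)
    return _ureduce(a,
                    func=_quantile_ureduce_func,
    ...<5 lines>...
                    overwrite_input=overwrite_input,
                    method=method)
    r = func(a, **kwargs)
    result = _quantile(arr,
                       quantiles=q,
    ...<2 lines>...
                       out=out,
                       weights=wgt)
    slices_having_nans = np.isnan(arr[-1, ...])
                                  ~~~^^^^^^^^^
IndexError: index -1 is out of bounds for axis 0 with size 0
```

Emit:
move_arm(
  steps="-0.7 0.7 10 0 10; 0 0 10 0 10; 0 0 10 0 10; 0 0 10 0 10; 0 0 0 0 10; 0 0 0 0 10",
)

```text
time_s: 22.07
tool_pos: [0.5945, 0.0533, 0.1985]
orientation: [3.139, 0.0, -1.453]
contact_force: [-0.3, 0.1, -3.1]
width: 0.0187
gripper_force: 50.2
```

Emit:
move_arm(
  steps="0 0 6 0 10; 0 0 6 0 10; 0 0 6 0 10; 0 0 3 0 10; 0 0 0 0 10; 0 0 0 0 10",
)

```text
time_s: 22.57
tool_pos: [0.5952, 0.0535, 0.1824]
orientation: [-3.139, -0.001, -1.453]
contact_force: [-7.6, 0.5, 16.4]
width: 0.019
gripper_force: 53.0
```

Emit:
move_arm(
  steps="0 0 -2 0.121 10; 0 0 0 0.121 10; 0 0 0 0.121 10; 0 0 0 0.121 10; 0 0 0 0.121 10; 0 0 0 0.121 10; 0 0 0 0.121 10; 0 0 0 0.121 10",
)

```text
time_s: 23.23
tool_pos: [0.5963, 0.0518, 0.1825]
orientation: [-3.136, 0.0, -2.428]
contact_force: [-1.1, -4.6, 5.5]
width: 0.0188
gripper_force: 51.5
```

Emit:
move_arm(
  steps="0 0 0 0.121 10; 0 0 0 0.121 10; 0 0 0 0.121 10; 0 0 0 0.121 10; 0 0 0 0.121 10; 0 0 0 0 10; 0 0 0 0 10; 0 0 0 0 10",
)

```text
time_s: 23.9
tool_pos: [0.5964, 0.0521, 0.1826]
orientation: [-3.138, 0.003, -3.027]
contact_force: [-0.1, -4.1, 4.4]
width: 0.0186
gripper_force: 51.5
```

Run:
```python
from h import *
held("green",(.5952,.0531))
```

```text
{'time_s': 23.9, 'tool_pos': [0.596, 0.052, 0.183], 'orientation': [-3.138, 0.003, -3.027], 'qpos': [-0.046, 0.386, -0.032, 1.149, -0.003, -0.16], 'contact_force': [-0.11, -4.101, 4.354], 'width': 0.019, 'gripper_force': 51.523}
top z 0.1772 wing x [-23.4  20.6] y [-10.7   8. ] rect ((598.3662109375, 50.99885559082031), (46.07171630859375, 19.605024337768555), 6.871298789978027) to target tcp 1.1 1.1
```

Run:
```python
from h import *
plan([(.47,-.16,.25,3.9),(.437,-.388,.21,4.465)],60,start=(.596,.052,.272,3.256),step=38)
```

```text
21 -28 3 -0.092 60; 24 -26 3 -0.092 60; 26 -24 3 -0.092 60; 28 -21 3 -0.092 60; 30 -18 3 -0.092 60; 32 -16 4 -0.092 60; 32.8 -12.5 3 -0.092 60; 26 -20 6 -0.081 60
27 -18 6 -0.081 60; 29 -16 6 -0.081 60; 30 -14 5 -0.08 60; 31 -11 6 -0.081 60; 32 -9 5 -0.08 60; 32.2 -6 6 -0.081 60
end [ 0.437 -0.388  0.21 ] 4.465 14
```

Emit:
move_arm(
  steps="0 0 0 0 45; 0 0 0 0 45; 0 0 0 0 45; 0 0 -30 0 45; 0 0 -30 0 45; 0 0 -30 0 45",
)

```text
time_s: 24.45
tool_pos: [0.5946, 0.0537, 0.2711]
orientation: [3.141, -0.002, -3.026]
contact_force: [0.5, 0.7, 0.1]
width: 0.0379
gripper_force: 0.0
```

Emit:
move_arm(
  steps="21 -28 3 -0.092 60; 24 -26 3 -0.092 60; 26 -24 3 -0.092 60; 28 -21 3 -0.092 60; 30 -18 3 -0.092 60; 32 -16 4 -0.092 60; 32.8 -12.5 3 -0.092 60; 26 -20 6 -0.081 60",
)

```text
time_s: 25.12
tool_pos: [0.4621, -0.1916, 0.2434]
orientation: [3.141, 0.0, -2.297]
contact_force: [0.4, -0.0, 0.2]
width: 0.0512
gripper_force: 0.0
```

Emit:
move_arm(
  steps="27 -18 6 -0.081 60; 29 -16 6 -0.081 60; 30 -14 5 -0.08 60; 31 -11 6 -0.081 60; 32 -9 5 -0.08 60; 32.2 -6 6 -0.081 60; 0 0 0 0 60; 0 0 0 0 60",
)

```text
time_s: 25.78
tool_pos: [0.4359, -0.388, 0.2078]
orientation: [3.141, 0.001, -1.821]
contact_force: [0.8, 0.8, 0.6]
width: 0.0514
gripper_force: 0.0
```

Run:
```python
from h import *
robot.grab_frame("top"); st(); im,d,C=grab("wrist"); P=cloud(d,C)
for k,v in eyes(P,im,(.3,.75,-.5,-.12)).items(): print(k,[np.round(x,3) for x in v])
c,a=eyes(P,im,(.34,.55,-.48,-.2))['orange'][:2]; a=a%np.pi+np.pi; print(c,a)
plan([(c[0],c[1],.0905,a)],60,step=32)
im,d,C=grab("scene"); P=cloud(d,C)
print(eyes(P-np.array([0,0,.092]),im,(.5,.7,-.05,.25)),'loose:',eyes(P,im,(.3,.75,-.5,-.17)))
```

```text
{'time_s': 25.833, 'tool_pos': [0.436, -0.387, 0.208], 'orientation': [3.141, 0.001, -1.819], 'qpos': [-0.863, 0.347, -0.024, 1.201, 0.0, -2.185], 'contact_force': [0.498, 0.666, -0.008], 'width': 0.051, 'gripper_force': 0.0}
orange [array([ 0.437, -0.392]), np.float64(1.316), array([45.531, 19.337]), np.float64(75.119), np.int64(1141), np.float64(0.085)]
[ 0.43702997 -0.39221521] 4.457301441666408
1 -0 30 0.002 60; 2 -1 29 0.002 60; 1 -0 30 0.002 60; 1.8 -1 29.1 0.002 60
end [ 0.437  -0.3922  0.0905] -1.826 4
{'blue': (array([0.58728925, 0.13780112]), np.float64(0.10268027208453082), (45.39311981201172, 17.854949951171875), 6.522902488708496, 64, np.float64(0.08320199469830993)), 'green': (array([0.60257611, 0.05203025]), np.float64(0.11087238608861466), (41.81904602050781, 16.707868576049805), 7.468766212463379, 60, np.float64(0.08302579862326998))} loose: {'orange': (array([ 0.44018042, -0.39144012]), np.float64(1.3330803624911403), (45.7371711730957, 23.405799865722656), 74.00448608398438, 60, np.float64(0.08439793704209245))}
```

Emit:
move_arm(
  steps="1 0 30 0.002 60; 2 -1 29 0.002 60; 1 0 30 0.002 60; 1.8 -1 29.1 0.002 60; 0 0 0 0 60; 0 0 0 0 10; 0 0 0 0 10; 0 0 0 0 10",
)

```text
time_s: 26.6
tool_pos: [0.4382, -0.3935, 0.0934]
orientation: [-3.139, -0.002, -1.825]
contact_force: [0.8, -0.3, -2.6]
width: 0.0189
gripper_force: 49.9
```

Emit:
move_arm(
  steps="0 0 0 0 10; 0 0 0 0 10; 0 0 -5 0 10; 0 0 -10 0 10",
)

```text
time_s: 26.93
tool_pos: [0.4366, -0.3922, 0.1056]
orientation: [3.14, 0.001, -1.825]
contact_force: [-0.3, -0.1, -3.4]
width: 0.0187
gripper_force: 49.9
```

Run:
```python
from h import *
s=st()
plan([(.44,-.35,.22,4.47),(.51,-.09,.29,4.75),(.6056,-.034,.24,4.83)],10,step=38)
```

```text
{'time_s': 26.933, 'tool_pos': [0.437, -0.392, 0.106], 'orientation': [3.14, 0.001, -1.825], 'qpos': [-0.869, 0.422, -0.176, 0.974, 0.0, -2.185], 'contact_force': [-0.334, -0.075, -3.434], 'width': 0.019, 'gripper_force': 49.919}
-10 2 -29 -0.003 10; -11 2 -28 -0.003 10; -10 2 -29 -0.003 10; -10.8 1.2 -28.4 -0.003 10; -34 -1 -9 -0.035 10; -34 -2 -9 -0.035 10; -33 -3 -9 -0.035 10; -33 -4 -9 -0.035 10
-33 -5 -8 -0.035 10; -33 -7 -9 -0.035 10; -33 -8 -8 -0.035 10; -32.7 -8.2 -9 -0.035 10; -13 -24 13 -0.02 10; -13 -25 12 -0.02 10; -12 -25 13 -0.02 10; -11.4 -25.2 12 -0.02 10
end [ 0.6056 -0.034   0.24  ] -1.453 16
```

Emit:
move_arm(
  steps="-10 2 -29 -0.003 10; -11 2 -28 -0.003 10; -10 2 -29 -0.003 10; -10.8 1.2 -28.4 -0.003 10; -34 -1 -9 -0.035 10; -34 -2 -9 -0.035 10; -33 -3 -9 -0.035 10; -33 -4 -9 -0.035 10",
)

```text
time_s: 27.6
tool_pos: [0.4757, -0.2196, 0.2577]
orientation: [-3.141, -0.0, -1.673]
contact_force: [0.5, 0.3, -3.1]
width: 0.0193
gripper_force: 50.1
```

Emit:
move_arm(
  steps="-33 -5 -8 -0.035 10; -33 -7 -9 -0.035 10; -33 -8 -8 -0.035 10; -32.7 -8.2 -9 -0.035 10; -13 -24 13 -0.02 10; -13 -25 12 -0.02 10; -12 -25 13 -0.02 10; -11.4 -25.2 12 -0.02 10",
)

```text
time_s: 28.27
tool_pos: [0.607, -0.0335, 0.2407]
orientation: [-3.141, -0.0, -1.452]
contact_force: [-0.7, -0.4, -2.7]
width: 0.0185
gripper_force: 50.1
```

Emit:
move_arm(
  steps="0 0 0 0 10; 0 0 0 0 10; 0 0 0 0 10",
)

```text
time_s: 28.52
tool_pos: [0.6056, -0.0347, 0.2405]
orientation: [3.141, -0.0, -1.453]
contact_force: [0.6, 0.2, -3.4]
width: 0.0191
gripper_force: 50.2
```

Run:
```python
from h import *
avg(2); P,im=held("orange",(.6056,-.034)); slots(P)
```

```text
avg [ 0.6056 -0.0349  0.2408 -1.4537] sd [0.     0.0002 0.0003 0.0003]
{'time_s': 28.617, 'tool_pos': [0.606, -0.035, 0.241], 'orientation': [-3.141, -0.001, -1.454], 'qpos': [-0.19, 0.379, 0.103, 1.294, -0.0, -1.877], 'contact_force': [0.647, -0.358, -2.717], 'width': 0.019, 'gripper_force': 50.206}
top z 0.2342 wing x [-22.8  21.9] y [-9.5  9.5] rect ((605.6101684570312, -34.59523010253906), (19.642438888549805, 46.45047378540039), 6.328936576843262) to target tcp -1.2 -0.1
edges x [-0.0604  0.0589] z 0.1145
0 x -0.0194 0.016 y -0.1226 None 5164 431
1 x None None y None None 286 0
2 x None None y 0.0635 None 0 68
```

Aligned to within 1 mm, so I'll lower it in.

Emit:
move_arm(
  steps="-0.6 0 10 0 10; 0 0 10 0 10; 0 0 10 0 10; 0 0 10 0 10; 0 0 0 0 10; 0 0 0 0 10",
)

```text
time_s: 29.17
tool_pos: [0.6053, -0.034, 0.1988]
orientation: [3.139, 0.001, -1.454]
contact_force: [-0.3, -0.3, -2.5]
width: 0.0189
gripper_force: 50.2
```

Emit:
move_arm(
  steps="0 0 6 0 10; 0 0 6 0 10; 0 0 5 0 10; 0 0 2.5 0 10; 0 0 0 0 10; 0 0 0 0 10",
)

```text
time_s: 29.67
tool_pos: [0.6059, -0.0341, 0.1841]
orientation: [-3.139, -0.001, -1.453]
contact_force: [-7.3, 0.8, 15.9]
width: 0.0188
gripper_force: 52.9
```

Emit:
move_arm(
  steps="0 0 -2 0.121 10; 0 0 0 0.121 10; 0 0 0 0.121 10; 0 0 0 0.121 10; 0 0 0 0.121 10; 0 0 0 0.121 10; 0 0 0 0.121 10; 0 0 0 0.121 10",
)

```text
time_s: 30.33
tool_pos: [0.6073, -0.0346, 0.1842]
orientation: [-3.138, 0.002, -2.427]
contact_force: [0.5, -1.0, 3.5]
width: 0.0188
gripper_force: 51.2
```

Emit:
move_arm(
  steps="0 0 0 0.121 10; 0 0 0 0.121 10; 0 0 0 0.121 10; 0 0 0 0.121 10; 0 0 0 0.121 10; 0 0 0 0 10; 0 0 0 0 10; 0 0 0 0 10",
)

```text
time_s: 31.0
tool_pos: [0.6071, -0.0347, 0.1842]
orientation: [-3.14, 0.003, -3.023]
contact_force: [-0.2, -1.9, 6.1]
width: 0.0188
gripper_force: 51.4
```

Run:
```python
from h import *
held("orange",(.6056,-.034))
```

```text
{'time_s': 31.0, 'tool_pos': [0.607, -0.035, 0.184], 'orientation': [-3.14, 0.003, -3.023], 'qpos': [-0.189, 0.403, -0.003, 1.162, -0.001, -0.307], 'contact_force': [-0.226, -1.865, 6.07], 'width': 0.019, 'gripper_force': 51.393}
top z 0.1771 wing x [-23.9  20.5] y [-10.7   8.2] rect ((609.3385009765625, -35.7197265625), (45.9691276550293, 19.944368362426758), 7.1072678565979) to target tcp 1.4 0.8
```

Run:
```python
from h import *
plan([(.6164,-.155,.30,1.688)],50,start=(.607,-.035,.283,3.26),step=38)
```

```text
0 -9 -1 0.112 50; -1 -9 -1 0.112 50; -1 -8 -1 0.112 50; -2 -8 -1 0.112 50; -3 -8 -1 0.112 50; -4 -7 -1 0.112 50; -5 -7 -1 0.112 50; -6 -6 -1 0.113 50
-7 -6 -2 0.112 50; -7 -5 -1 0.113 50; -8 -4 -2 0.112 50; -8 -3 -1 0.113 50; -8 -2 -2 0.112 50; -8.7 -1.4 -1 0.113 50
end [ 0.6164 -0.155   0.3   ] 1.688 14
```

Emit:
move_arm(
  steps="0 0 0 0 45; 0 0 0 0 45; 0 0 0 0 45; 0 0 -33 0 45; 0 0 -33 0 45; 0 0 -33 0 45",
)

```text
time_s: 31.55
tool_pos: [0.6053, -0.0336, 0.2817]
orientation: [3.14, -0.003, -3.025]
contact_force: [0.4, -0.0, 0.4]
width: 0.0385
gripper_force: 0.0
```

Emit:
move_arm(
  steps="0 -9 -1 0.112 50; -1 -9 -1 0.112 50; -1 -8 -1 0.112 50; -2 -8 -1 0.112 50; -3 -8 -1 0.112 50; -4 -7 -1 0.112 50; -5 -7 -1 0.112 50; -6 -6 -1 0.113 50",
)

```text
time_s: 32.22
tool_pos: [0.6107, -0.102, 0.2893]
orientation: [-3.141, -0.001, 2.356]
contact_force: [-0.0, -0.1, 0.5]
width: 0.0427
gripper_force: 0.0
```

Emit:
move_arm(
  steps="-7 -6 -2 0.112 50; -7 -5 -1 0.113 50; -8 -4 -2 0.112 50; -8 -3 -1 0.113 50; -8 -2 -2 0.112 50; -8.7 -1.4 -1 0.113 50; 0 0 0 0 50; 0 0 0 0 50",
)

```text
time_s: 32.88
tool_pos: [0.615, -0.1541, 0.2982]
orientation: [-3.141, -0.001, 1.688]
contact_force: [0.4, 0.6, 0.5]
width: 0.0426
gripper_force: 0.0
```

Run:
```python
from h import *
robot.grab_frame("top"); st(); im,d,C=grab("wrist","w8"); P=cloud(d,C); pincheck(P,im)
im,d,C=grab("scene","s1"); P=cloud(d,C)
for k,v in eyes(P-np.array([0,0,.092]),im,(.5,.72,-.1,.25)).items(): print(k,[np.round(x,3) for x in v])
cv2.imwrite('pics/s1c.png',cv2.resize(im[130:310,180:520,::-1],None,fx=2,fy=2,interpolation=2))
plan([(.6164,-.1207,.2155,1.688)],50,step=30)
```

```text
{'time_s': 32.933, 'tool_pos': [0.615, -0.154, 0.298], 'orientation': [-3.141, -0.001, 1.688], 'qpos': [-0.372, 0.43, 0.317, 1.459, 0.0, 1.082], 'contact_force': [-0.355, -0.308, -0.284], 'width': 0.043, 'gripper_force': 0.0}
pin grip top z 0.3613 (home .214) centre [ 0.6156 -0.138   0.3612] 1864
blue [array([0.585, 0.138]), np.float64(0.083), array([44.467, 17.805]), np.float64(5.51), np.int64(61), np.float64(0.083)]
green [array([0.602, 0.053]), np.float64(0.109), array([44.63 , 17.007]), np.float64(8.051), np.int64(59), np.float64(0.084)]
orange [array([ 0.612, -0.035]), np.float64(0.085), array([48.032, 18.873]), np.float64(8.285), np.int64(71), np.float64(0.084)]
11 2 28 -0 50; 11 2 27 -0 50; 10.3 1.2 28 -0 50
end [ 0.6164 -0.1207  0.2155] 1.688 3
```

View pics/s1c.png

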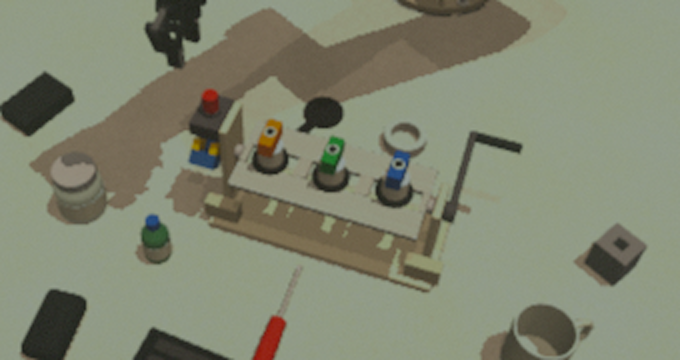

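The scene crop shows all three eyes seated with wings across the slots (orange (270,130), green (333,150), blue (398,165)). The pin is home with its red grip at (210,97). I'll fetch the pin and take it back to the stand.

Emit:
move_arm(
  steps="15 2 20 0 50; 17.3 3 21 0 50; 0 0 20 0 50; 0 0 20.5 0 50; 0 0 0 0 50; 0 0 0 0 50; 0 0 0 0 10; 0 0 0 0 10",
  newtons=40,
)

```text
time_s: 33.7
tool_pos: [0.6172, -0.1216, 0.2191]
orientation: [3.139, 0.001, 1.685]
contact_force: [-0.6, 1.2, 2.2]
width: 0.0206
gripper_force: 39.9
```

Emit:
move_arm(
  steps="0 0 0 0 10; 0 0 0 0 10; 0 0 0 0 10; 0 0 -20 0 10; 0 0 -20 0 10; 0 0 -20 0 10; 0 0 -20 0 10",
)

```text
time_s: 34.28
tool_pos: [0.6162, -0.1215, 0.2979]
orientation: [-3.141, -0.0, 1.685]
contact_force: [0.2, -0.6, -1.3]
width: 0.0204
gripper_force: 39.4
```

Run:
```python
from h import *
st(); im,d,C=grab("scene"); P=cloud(d,C)
plan([(.54,.2,.30,1.688),(.4816,.4337,.19,1.688)],10,step=40)
```

```text
{'time_s': 34.283, 'tool_pos': [0.616, -0.121, 0.298], 'orientation': [-3.141, -0.0, 1.685], 'qpos': [-0.322, 0.417, 0.297, 1.452, -0.0, 1.135], 'contact_force': [0.21, -0.564, -1.325], 'width': 0.02, 'gripper_force': 39.384}
37 -4 0 -0 10; 36 -5 0 -0 10; 37 -4 0 -0 10; 36 -5 0 -0.001 10; 37 -4 1 -0 10; 36 -5 0 -0.001 10; 37 -4 1 -0 10; 36 -5 0 -0.001 10
36.7 -4 0.6 -0 10; 34 -4 16 -0 10; 34 -4 16 -0 10; 34 -5 16 -0 10; 34 -4 15 -0 10; 34 -5 16 -0 10; 34 -4 15 -0 10; 34.9 -4.8 16 -0 10
end [0.4816 0.4337 0.19  ] 1.688 16
```

Emit:
move_arm(
  steps="37 -4 0 0 10; 36 -5 0 0 10; 37 -4 0 0 10; 36 -5 0 -0.001 10; 37 -4 1 0 10; 36 -5 0 -0.001 10; 37 -4 1 0 10; 36 -5 0 -0.001 10",
)

```text
time_s: 35.0
tool_pos: [0.5465, 0.1661, 0.2946]
orientation: [-3.141, 0.0, 1.688]
contact_force: [-0.7, 0.4, -0.8]
width: 0.0203
gripper_force: 39.4
```

Emit:
move_arm(
  steps="36.7 -4 0.6 0 10; 34 -4 16 0 10; 34 -4 16 0 10; 34 -5 16 0 10; 34 -4 15 0 10; 34 -5 16 0 10; 34 -4 15 0 10; 34.9 -4.8 16 0 10",
)

```text
time_s: 35.67
tool_pos: [0.4799, 0.4356, 0.1835]
orientation: [3.141, 0.0, 1.688]
contact_force: [-0.6, -0.9, -1.0]
width: 0.0206
gripper_force: 39.4
```

Emit:
move_arm(
  steps="0 0 0 0 10; 0 0 0 0 10; 0 0 0 0 10",
)

```text
time_s: 35.92
tool_pos: [0.4803, 0.4339, 0.1841]
orientation: [-3.141, 0.001, 1.688]
contact_force: [1.0, -0.5, -1.4]
width: 0.0205
gripper_force: 39.4
```

Run:
```python
from h import *
robot.grab_frame("top"); s=st(); im,d,C=grab("wrist","w9"); P=cloud(d,C); hsv=cv2.cvtColor(im,cv2.COLOR_RGB2HSV)
tp=s["tool_pos"]
m=(hsv[...,1]>120)&((hsv[...,0]<8)|(hsv[...,0]>172))&(abs(P[...,2]-tp[2])<.012); q=P[m]; print('griptop',len(q),np.percentile(q,[2,50,98],0).round(4).tolist())
m=(P[...,0]>.43)&(P[...,0]<.54)&(P[...,1]>.38)&(P[...,1]<.49)&(P[...,2]>.05)&(P[...,2]<.0585); q=P[m]; print('stand',len(q),cv2.minAreaRect((q[:,:2]*1000).astype(np.float32)))
plan([(.4816,.4337,.15,1.688)],10)
```

```text
{'time_s': 35.967, 'tool_pos': [0.481, 0.433, 0.185], 'orientation': [3.141, 0.0, 1.687], 'qpos': [0.61, 0.481, 0.12, 1.21, -0.001, 2.064], 'contact_force': [0.122, -0.591, -1.054], 'width': 0.02, 'gripper_force': 39.397}
griptop 2170 [[0.4708, 0.4252, 0.1736], [0.4807, 0.4362, 0.18], [0.4907, 0.4442, 0.1822]]
stand 3439 ((481.7625732421875, 433.59161376953125), (50.763519287109375, 50.387577056884766), 67.08790588378906)
0.3 0.4 35.3 -0.002 10
end [0.4816 0.4337 0.15  ] 1.688 1
```

View pics/w9.png

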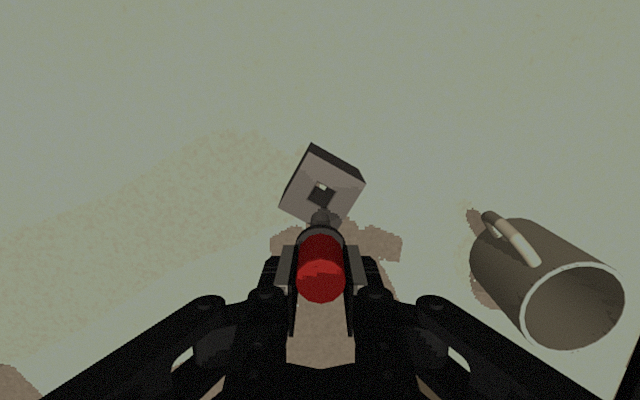

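The wrist view shows the pin held upright with the stand hole at (322,195) below and beyond it, aligned by depth within 1 mm. I'll lower it.

Emit:
move_arm(
  steps="0.3 0.8 20 0 10; 0 0 15 0 10; 0 0 15 0 10; 0 0 15 0 10; 0 0 12 0 10; 0 0 9 0 10; 0 0 0 0 10",
)

```text
time_s: 36.6
tool_pos: [0.4812, 0.4329, 0.0972]
orientation: [-3.14, 0.001, 1.686]
contact_force: [-0.7, -0.8, -1.5]
width: 0.0207
gripper_force: 39.5
```

Emit:
move_arm(
  steps="0 0 4 0 10; 0 0 4 0 10; 0 0 0 0 10; 0 0 0 0 10",
)

```text
time_s: 36.93
tool_pos: [0.4824, 0.4347, 0.0931]
orientation: [3.138, -0.001, 1.687]
contact_force: [-1.2, -1.8, 5.7]
width: 0.0204
gripper_force: 40.1
```

Emit:
move_arm(
  steps="0 0 0 0 50; 0 0 0 0 50; 0 0 0 0 50; 0 0 -35 0 50; 0 0 -35 0 50; -35 0 -35 0 60; -35 0 0 0 60",
)

```text
time_s: 37.52
tool_pos: [0.4915, 0.3736, 0.1968]
orientation: [3.131, -0.005, 1.692]
contact_force: [1.5, -1.0, 0.1]
width: 0.0514
gripper_force: 0.0
```

Run:
```python
from h import *
robot.grab_frame("top"); st(); im,d,C=grab("scene"); P=cloud(d,C); pincheck(P,im,(.4816,.4337)); print('(stand home .088)')
plan([(.4711,.2437,.215,1.688),(.4711,.2437,.160,1.688)],60)
a=np.r_[np.arange(.4,-.431,-.055),-.44]; y=-.11*np.cos(a)*1000; z=.11*np.sin(a)*1000
print('; '.join(f"0 {v:.1f} {w:.1f} 0 5" for v,w in zip(np.diff(y),-np.diff(z))))
```

```text
{'time_s': 37.567, 'tool_pos': [0.491, 0.366, 0.194], 'orientation': [3.135, 0.001, 1.686], 'qpos': [0.511, 0.405, 0.026, 1.186, -0.004, 1.967], 'contact_force': [-1.602, -3.973, -1.606], 'width': 0.051, 'gripper_force': 0.0}
pin grip top z 0.0904 (home .214) centre [0.4863 0.4347 0.089 ] 77
(stand home .088)
-30 -8 -6 -0.001 60; -30 -8 -6 -0.001 60; -31 -9 -5 -0.001 60; -30.1 -8.1 -5.8 -0.001 60; 0 -0 28 0 60; 0 -0 27 0 60
end [0.4711 0.2437 0.16  ] 1.688 6
0 -2.2 5.6 0 5; 0 -1.9 5.7 0 5; 0 -1.6 5.8 0 5; 0 -1.2 5.9 0 5; 0 -0.9 6.0 0 5; 0 -0.6 6.0 0 5; 0 -0.3 6.0 0 5; 0 0.1 6.0 0 5; 0 0.4 6.0 0 5; 0 0.7 6.0 0 5; 0 1.1 6.0 0 5; 0 1.4 5.9 0 5; 0 1.7 5.8 0 5; 0 2.0 5.7 0 5; 0 2.3 5.6 0 5; 0 0.7 1.5 0 5
```

Emit:
move_arm(
  steps="-30 -8 -6 0 60; -30 -8 -6 0 60; -31 -9 -5 0 60; -30.1 -8.1 -5.8 0 60; 0 0 0 0 60; 0 0 0 0 60; 0 0 0 0 60",
)

```text
time_s: 38.2
tool_pos: [0.4702, 0.2468, 0.2126]
orientation: [3.141, -0.0, 1.687]
contact_force: [0.1, -0.6, 1.1]
width: 0.0511
gripper_force: 0.0
```

Run:
```python
from h import *
st(); im,d,C=grab("wrist"); P=cloud(d,C)
q=P[(P[...,2]>.14)&(P[...,2]<.17)&(P[...,0]>.43)&(P[...,0]<.51)&(P[...,1]>.225)&(P[...,1]<.29)]
print(len(q),np.percentile(q,[1,50,99],0).round(4).tolist()); k=q[abs(q[:,1]-.243)<.005]; print(np.percentile(k,[2,50,98],0).round(4).tolist())
```

```text
{'time_s': 38.2, 'tool_pos': [0.47, 0.247, 0.213], 'orientation': [3.141, -0.0, 1.687], 'qpos': [0.332, 0.245, -0.154, 1.172, 0.0, 1.786], 'contact_force': [0.053, -0.635, 1.077], 'width': 0.051, 'gripper_force': 0.0}
1942 [[0.462, 0.2255, 0.1514], [0.4703, 0.2498, 0.1591], [0.4786, 0.2696, 0.1611]]
[[0.4644, 0.2382, 0.1553], [0.4709, 0.2429, 0.1593], [0.4775, 0.2479, 0.161]]
```

Emit:
move_arm(
  steps="-2 0 27 0 60; 0 0.5 26 0 60; 0 0 0 0 60; 0 0 0 0 5; 0 0 0 0 5; 0 0 0 0 5; 0 0 0 0 5; 0 0 0 0 5",
  newtons=30,
)

```text
time_s: 38.92
tool_pos: [0.4705, 0.2452, 0.1611]
orientation: [3.141, -0.001, 1.688]
contact_force: [-5.2, 1.5, 4.3]
width: 0.0126
gripper_force: 29.8
```

Emit:
move_arm(
  steps="0 -2.2 5.6 0 5; 0 -1.9 5.7 0 5; 0 -1.6 5.8 0 5; 0 -1.2 5.9 0 5; 0 -0.9 6 0 5; 0 -0.6 6 0 5; 0 -0.3 6 0 5; 0 0.1 6 0 5",
)

```text
time_s: 39.58
tool_pos: [0.462, 0.2442, 0.114]
orientation: [3.141, -0.001, 1.688]
contact_force: [-6.7, 0.6, 5.8]
width: 0.0127
gripper_force: 31.6
```

Emit:
move_arm(
  steps="0 0.4 6 0 5; 0 0.7 6 0 5; 0 1.1 6 0 5; 0 1.4 5.9 0 5; 0 1.7 5.8 0 5; 0 2 5.7 0 5; 0 2.3 5.6 0 5; 0 0 0 0 5",
)

```text
time_s: 40.25
tool_pos: [0.4704, 0.2451, 0.0711]
orientation: [-3.139, -0.001, 1.688]
contact_force: [-4.4, 3.2, -3.9]
width: 0.013
gripper_force: 32.4
```

Run:
```python
from h import *
st(); plate("top"); plate("scene"); print('goal normal: x=-.712 (-sin.8*cos) z=.697')
```

```text
{'time_s': 40.25, 'tool_pos': [0.47, 0.245, 0.071], 'orientation': [-3.139, -0.001, 1.688], 'qpos': [0.328, 0.361, -0.369, 0.843, 0.002, 1.781], 'contact_force': [-4.438, 3.214, -3.857], 'width': 0.013, 'gripper_force': 32.389}
plate 1440 [-0.707 -0.082  0.703] mean [0.6066 0.0552 0.1274]
plate 479 [-0.487 -0.055  0.872] mean [0.6236 0.0588 0.1451]
goal normal: x=-.712 (-sin.8*cos) z=.697
```

The tilt is about 0.79. I'll nudge it into the stop, release and return for the pin.

Emit:
move_arm(
  steps="0 0.7 3 0 5; 0 0 2 0 5; 0 0 0 0 5; 0 0 0 0 60; 0 0 0 0 60; 0 0 0 0 60; 0 0 -40 0 60; 0 0 -40 0 60",
)

```text
time_s: 41.02
tool_pos: [0.4707, 0.2438, 0.1453]
orientation: [-3.136, 0.002, 1.687]
contact_force: [1.4, 1.0, -0.0]
width: 0.0513
gripper_force: 0.0
```

Run:
```python
from h import *
st(); plan([(.4816,.4337,.19,1.688),(.4816,.4337,.092,1.688)],55,step=36); plate("top"); im,d,C=grab("scene"); P=cloud(d,C); pincheck(P,im,(.4816,.4337))
```

```text
{'time_s': 41.017, 'tool_pos': [0.471, 0.244, 0.145], 'orientation': [-3.136, 0.002, 1.687], 'qpos': [0.327, 0.292, -0.263, 1.021, -0.0, 1.781], 'contact_force': [1.374, 0.982, -0.015], 'width': 0.051, 'gripper_force': 0.0}
31 5 -7 -0 55; 31 6 -8 -0 55; 31 5 -7 -0 55; 31 6 -8 -0 55; 32 5 -7 -0 55; 31.3 5.9 -7.7 -0.001 55; -0 0 33 0 55; -0 0 32 0 55
-0 0 33 0 55
end [0.4816 0.4337 0.092 ] 1.688 9
plate 1350 [-0.709 -0.084  0.701] mean [0.6086 0.0527 0.1294]
pin grip top z 0.0903 (home .214) centre [0.4864 0.4336 0.0892] 72
```

Emit:
move_arm(
  steps="31 5 -7 0 55; 31 6 -8 0 55; 31 5 -7 0 55; 31 6 -8 0 55; 32 5 -7 0 55; 31.3 5.9 -7.7 0 55; 0 0 0 0 55; 0 0 0 0 55",
)

```text
time_s: 41.78
tool_pos: [0.4836, 0.4362, 0.1909]
orientation: [3.141, 0.0, 1.69]
contact_force: [-0.4, -0.3, -0.1]
width: 0.0472
gripper_force: 0.0
```

Run:
```python
from h import *
robot.grab_frame("top"); st(); plan([(.4816,.4337,.0915,1.688)],55,step=34)
im,d,C=grab("wrist"); P=cloud(d,C); hsv=cv2.cvtColor(im,cv2.COLOR_RGB2HSV)
q=P[(P[...,0]>.43)&(P[...,0]<.54)&(P[...,1]>.38)&(P[...,1]<.49)&(P[...,2]>.083)&(P[...,2]<.095)]; print('griptop',len(q),q.mean(0).round(4),cv2.minEnclosingCircle((q[:,:2]*1000).astype(np.float32)))
```

```text
{'time_s': 41.833, 'tool_pos': [0.483, 0.435, 0.191], 'orientation': [-3.141, 0.001, 1.689], 'qpos': [0.61, 0.484, 0.14, 1.227, -0.001, 2.062], 'contact_force': [0.362, 0.485, -0.609], 'width': 0.047, 'gripper_force': 0.0}
-0 -1 33 0 55; -0 -0 33 0 55; -0.9 -0.7 33.1 0.001 55
end [0.4816 0.4337 0.0915] 1.688 3
griptop 751 [0.4825 0.4358 0.0882] ((482.5422058105469, 434.9434814453125), 11.050390243530273)
```

Emit:
move_arm(
  steps="0 -0.6 33 0 55; 0 0 33 0 55; 0 0 33 0 55; 0 0 0 0 55; 0 0 0 0 10; 0 0 0 0 10; 0 0 0 0 10; 0 0 0 0 10",
  newtons=40,
)

```text
time_s: 42.55
tool_pos: [0.4838, 0.4347, 0.0948]
orientation: [3.139, -0.001, 1.687]
contact_force: [-0.2, -1.0, -0.3]
width: 0.0203
gripper_force: 39.2
```

Emit:
move_arm(
  steps="0 0 0 0 10; 0 0 -27 0 10; 0 0 -28 0 10; 0 0 -30 0 10; 0 0 0 0 10",
)

```text
time_s: 42.97
tool_pos: [0.4855, 0.4369, 0.1855]
orientation: [3.131, -0.006, 1.688]
contact_force: [1.5, 0.9, -0.6]
width: 0.0205
gripper_force: 39.4
```

Run:
```python
from h import *
st(); plan([(.54,.2,.31,1.688),(.62,-.20,.31,1.688)],10)
```

```text
{'time_s': 42.967, 'tool_pos': [0.486, 0.437, 0.186], 'orientation': [3.131, -0.006, 1.688], 'qpos': [0.61, 0.482, 0.123, 1.2, 0.0, 2.063], 'contact_force': [1.458, 0.921, -0.565], 'width': 0.02, 'gripper_force': 39.395}
-35 4 -18 0 10; -34 4 -18 0 10; -35 4 -18 0 10; -34 4 -18 0 10; -35 3 -17 0 10; -34 4 -18 0 10; -34.6 3.3 -17.5 0 10; -37 3 0 0 10
-37 3 0 0 10; -37 3 0 0 10; -37 3 0 0 10; -37 3 0 0 10; -37 3 0 0 10; -37 3 0 0 10; -37 3 0 0 10; -37 3 0 0 10
-37 3 0 0 10; -36.7 2.6 0 0 10
end [ 0.62 -0.2   0.31] 1.688 18
```

Emit:
move_arm(
  steps="-35 4 -18 0 10; -34 4 -18 0 10; -35 4 -18 0 10; -34 4 -18 0 10; -35 3 -17 0 10; -34 4 -18 0 10; -34.6 3.3 -17.5 0 10; -37 3 0 0 10",
)

```text
time_s: 43.63
tool_pos: [0.546, 0.1604, 0.3068]
orientation: [3.134, -0.001, 1.689]
contact_force: [1.3, -0.2, -1.2]
width: 0.0207
gripper_force: 39.4
```

Emit:
move_arm(
  steps="-37 3 0 0 10; -37 3 0 0 10; -37 3 0 0 10; -37 3 0 0 10; -37 3 0 0 10; -37 3 0 0 10; -37 3 0 0 10; -37 3 0 0 10",
)

```text
time_s: 44.3
tool_pos: [0.603, -0.1317, 0.3028]
orientation: [3.14, 0.001, 1.688]
contact_force: [0.8, 0.0, -1.4]
width: 0.0204
gripper_force: 39.4
```

Emit:
move_arm(
  steps="-37 3 0 0 10; -36.7 2.6 0 0 10; 0 0 0 0 10; 0 0 0 0 10; 0 0 0 0 10",
)

```text
time_s: 44.72
tool_pos: [0.6168, -0.2024, 0.3021]
orientation: [3.141, -0.0, 1.687]
contact_force: [-0.9, 0.1, -1.4]
width: 0.0203
gripper_force: 39.5
```

Run:
```python
from h import *
robot.grab_frame("top"); s=st(); im,d,C=grab("wrist","w10"); P=cloud(d,C); q=guidefit(P); hsv=cv2.cvtColor(im,cv2.COLOR_RGB2HSV)
yaw=.117; x=np.array([np.cos(yaw),np.sin(yaw)]); y=np.array([-x[1],x[0]]); q=q[q[:,1]>-.17]
u=q[:,:2]@x; v=q[:,:2]@y; lo,hi=np.percentile(u,[.5,99.5]); b=np.percentile(v,.5); uc=(lo+hi)/2; vc=b+.021; print('guide',(uc*x+vc*y).round(4),hi-lo)
tp=s["tool_pos"]; m=(hsv[...,1]>120)&((hsv[...,0]<8)|(hsv[...,0]>172))&(abs(P[...,2]-tp[2])<.012); q=P[m]; print('griptop',len(q),np.percentile(q,[2,50,98],0).round(4).tolist())
plan([(.6164,-.1207,.30,1.688)],10)
```

```text
{'time_s': 44.767, 'tool_pos': [0.617, -0.202, 0.302], 'orientation': [3.141, -0.0, 1.688], 'qpos': [-0.44, 0.462, 0.377, 1.486, 0.0, 1.013], 'contact_force': [0.146, 0.996, -1.664], 'width': 0.02, 'gripper_force': 39.462}
guide 7153 [ 0.6157 -0.1123  0.1814] ((615.771484375, -114.7048110961914), (60.21099090576172, 54.079750061035156), 6.65457820892334)
guide [ 0.6165 -0.1206] 0.059346252583746595
griptop 2067 [[0.6067, -0.2093, 0.2913], [0.6165, -0.1986, 0.2963], [0.6264, -0.1901, 0.2982]]
27 3 1 0 10; 27 3 1 0.001 10; 26 3.1 0.5 0 10
end [ 0.6164 -0.1207  0.3   ] 1.688 3
```

View pics/w10.png

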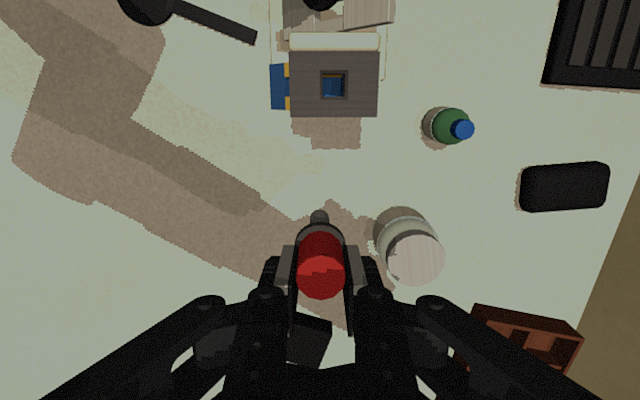

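The hole at (333,85) shows the drum hole beneath it, and the guide fit again gives (0.6165, -0.1206). I'll insert.

Emit:
move_arm(
  steps="27 3 1 0 10; 27 3 1 0 10; 25 3.1 0.5 0 10; 0 0 0 0 10; 0 0 0 0 10; 0 0 0 0 10",
)

```text
time_s: 45.32
tool_pos: [0.6167, -0.1219, 0.3002]
orientation: [3.141, 0.001, 1.69]
contact_force: [0.6, -0.1, -0.8]
width: 0.0206
gripper_force: 39.5
```

Emit:
move_arm(
  steps="0 0 12 0 10; 0 0 12 0 10; 0 0 10 0 10; 0 0 10 0 10; 0 0 10 0 10; 0 0 0 0 10",
)

```text
time_s: 45.82
tool_pos: [0.6158, -0.123, 0.2429]
orientation: [-3.139, -0.001, 1.687]
contact_force: [-0.0, -0.1, -2.0]
width: 0.0201
gripper_force: 39.3
```

Emit:
move_arm(
  steps="0 0 8 0 10; 0 0 8 0 10; 0 0 5 0 10; 0 0 0 0 10; 0 0 0 0 10",
)

```text
time_s: 46.23
tool_pos: [0.6164, -0.1229, 0.2242]
orientation: [-3.141, -0.0, 1.688]
contact_force: [-0.0, 0.6, -0.8]
width: 0.0201
gripper_force: 39.4
```

Emit:
move_arm(
  steps="0 0 4 0 10; 0 0 3 0 10; 0 0 0 0 10; 0 0 0 0 10; 0 0 0 0 10",
)

```text
time_s: 46.65
tool_pos: [0.6172, -0.1231, 0.2203]
orientation: [3.138, 0.002, 1.688]
contact_force: [-3.5, 0.7, 9.0]
width: 0.0202
gripper_force: 40.4
```

Seated with 9 N. I'll release, retreat and verify.

Emit:
move_arm(
  steps="0 0 0 0 45; 0 0 0 0 45; 0 0 0 0 45; 0 0 -30 0 45; 0 0 -30 0 45; -40 0 -20 0 45; -40 0 0 0 45; -20 0 0 0 45",
)

```text
time_s: 47.32
tool_pos: [0.6291, -0.2231, 0.2978]
orientation: [3.138, 0.004, 1.687]
contact_force: [-0.6, -0.7, -0.5]
width: 0.0386
gripper_force: 0.0
```

Run:
```python
from h import *
robot.grab_frame("top"); st(); im,d,C=grab("wrist"); P=cloud(d,C); pincheck(P,im); plate("top")
im,d,C=grab("scene","s2"); P=cloud(d,C); pincheck(P,im)
cv2.imwrite('pics/s2c.png',cv2.resize(im[130:310,180:520,::-1],None,fx=2,fy=2,interpolation=2))
```

```text
{'time_s': 47.367, 'tool_pos': [0.629, -0.226, 0.296], 'orientation': [3.141, 0.004, 1.683], 'qpos': [-0.464, 0.502, 0.425, 1.491, -0.002, 0.994], 'contact_force': [0.54, -2.114, -0.898], 'width': 0.038, 'gripper_force': 0.0}
pin grip top z 0.2158 (home .214) centre [ 0.6171 -0.1224  0.2144] 1469
plate 1464 [-0.709 -0.084  0.7  ] mean [0.6047 0.0579 0.1262]
pin grip top z 0.2159 (home .214) centre [ 0.6193 -0.1217  0.2146] 86
```

View pics/s2c.png

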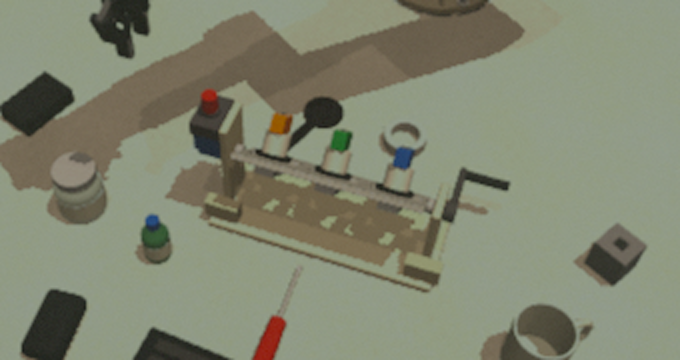

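The crop shows the table fully forward, the pin home with its grip at (210,103), and the three eyes still seated and square. The gripper is clear and nothing else has moved. I'll hand it in.

```bash
python3 -c "
from station import robot
print(robot.sign_off())"
```

```text
the job is handed in; nothing more can be done
None
```

I handed the job in at about 47 s of the 210 s; by my last measurements all three eyes are locked in their slots, the table is pinned fully forward with the pin home, and nothing else was moved, but sign-off gave no verdict.

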